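# Close a split module housing in the sprung nest and hold it pressed

## Robot

A 6-joint arm with a two-finger parallel gripper is mounted at the origin on the work surface. World frame = base frame: x ahead of the robot, y to its left, z up, the work surface at z = 0. Lengths are in mm, angles in rad, forces in N, time in s.
With the tool pointing down it reaches from about 400 to 925 mm from the base axis. Payload 12.5 kg.
Tool frame: the origin (TCP) lies on the centre line of the jaws, within the pads' length; the fingertips stand 19 mm ahead of it and the grasp point (between the pads) is the TCP; y points along the fingers, x is the direction in which the jaws open and shut, and the axes are right-handed (so a half turn about y gives the same grasp; the last joint's range is limited). The gripper opens to 95 mm and grips with 3 to 60 N. Pads are 20 mm wide; open, the fingers measure 119 mm over their backs; the gripper's body (75 mm by 180 mm) begins 59 mm behind the grasp point.
Start: joints at [-1.229, 0.491, 1.559, -0, 1.092, -0.106], TCP at [270.638, -563.382, 233.661] pointing down, gripper open.
Joint ranges: [-3.1, 3.1], [-0.84, 2.19], [0.05, 2.79], [-1.13, 4.28], [0.06, 2.93], [-2.69, 2.69]. Speed limits (rad/s): [2.22, 2.22, 2.79, 3.14, 3.14, 3.14].

## Interface

Orientations are given as [roll, pitch, yaw] about the fixed x, y, z axes, in that order (R = Rz(yaw) Ry(pitch) Rx(roll)).
In Python, from cell import env gives the robot as it stands. The module is installed in compiled form; this text tells all that it offers.
- The arm moves only by the tool move_arm, never from a script. Its argument "rows" is a list of rows, each an object of numbers: "tx", "ty", "tz": the shift along the tool's x, y, z in cm; "rx", "ry", "rz": the turn, a rotation vector about the tool's x, y, z in rad; "grip": the opening in per cent of the stroke, from 0 (shut) to 100 (fully open). In form: [{"tx": .., "ty": .., "tz": .., "rx": .., "ry": .., "rz": .., "grip": ..}, ...]. A call has 1 to 10 rows; each row shifts and turns the commanded pose from where the row before left it, along the tool's axes as they then stand; what a row does not reach is not made up. A row lasts 1/12 s, in which the tool goes at most 41.7 mm and 7.16 degrees, less where a joint would pass 70% of its speed; a pose out of reach is approached as far as the arm can. A call is refused whole if a number of a shift passes 4.17 or a number of a turn 0.125, either way. A call with a gripper value outside its range is refused whole. The fingers move at their own pace and stop on an object; the grip force is fixed at half the most. Time passes only in rows, so rows that do not move let the fingers close. It gives the time, the measured TCP pose, the force and the opening at its end, in the units of the state.
- env.state(): the state, without advancing time (a new reading comes with each control period).
- env.read_camera(name): name is "scene" or "side" or "wrist"; returns (picture, depth): 480x640x3 uint8, blue, green, red; 480x640 float32, mm along the optical axis (not along the pixel's ray), 0 where there is no reading.
- env.calibration(name): a dict with "vertical_fov" (degrees; the focal length in pixels is half the picture's height over the tangent of half this angle, whatever the lens; pixels are square), "cx", "cy" (the principal point, pixels), "eye" and "rotation" of the camera in the world. Camera axes: x right, y up, looking along -z (the intrinsics and any distortion apply to the point x, -y, -z); pixel columns grow to the right and rows downward; lengths in mm; the calibration is good to about 2 mm. A picture is of the moment at which its call begins: read the wrist's pose just before it. calibration takes no time and is no camera call; for the wrist camera it gives the pose at the moment of the call.
- env.job_done(): hands the job in, once; it reports no verdict.
The state is a dict: "t": time; "joints": joint angles; "qvel": joint speeds; "tau": joint torques, N m; "eef_pos": TCP position; "tcp_rot": TCP orientation; "ft_force": force on the tool from outside, world axes, zero at the start; "moment": the same for the moment, N m; "opening": opening from 0.0 (shut) to 1.0 (fully open).
Only numpy, scipy, OpenCV 4.12 (cv2) and the standard library are available. Lean on these libraries where they do the work, as an engineer would, in place of code of your own. Each camera call takes 0.05 s, during which the arm holds its last target.

## Task

Seat the lower half of the aluminium module housing (the open tray with two dowel pins) squarely in the sprung assembly nest, flat on its plate between the locating pins; only then put the finned upper half on it, with its two holes over the two dowels, until the faces meet all round. Press the closed housing straight down until the nest's sprung plate reaches the bottom of its travel, and finish while still holding it pressed down there, without letting go; leave the other things on the bench undisturbed.

Things in the scene. Friction and masses are not known exactly. Their poses are not given: they have to be found in the camera images.
- lower_mid (a point): Centre of the lower housing half, 12 mm above its underside; z up. A bare aluminium open tray 90 mm (own x) by 50 mm (own y) by 24 mm high, 5 mm walls, small circuit board inside, flat on the bench, dowels up. Grip it across the 50 mm at mid-length. Mass about 0.22 kg, varies.
- lower_face (a point): Centre of the lower half's upper (mating) face, 24 mm above its underside; axes as lower_mid. Two steel dowels, 8 mm in diameter with tapered tips, stand 12.5 mm proud of this face at x = -34 and +34 mm, both at y = +15 mm, so both near the same long side.
- upper_mid (a point): Centre of the upper housing half, 13 mm above its underside; z up. A bare aluminium plate 90 mm (own x) by 50 mm (own y), 16 mm thick, with six 10 mm high fins along x on the middle of its top (50 by 38 mm); 26 mm high in all. Flat on the bench, fins up. Grip it across the 50 mm at mid-length on the plate's sides. Mass about 0.18 kg, varies.
- upper_face (a point): Centre of the upper half's underside (its mating face); axes as upper_mid. Two 10 mm through-holes at x = -34 and +34 mm, both at y = +15 mm: they fit the dowels only one way round, with x and y axes along those of the lower half. When closed this point coincides with lower_face.
- nest_floor (a point): Top centre of the nest's grey sprung plate (126 mm in own x by 90 mm), 34 mm above the bench when up; the lower half rests on it, long side along x, either way round. Eight taper-tipped pins, 10 mm thick, 15 mm high, bound a 93 x 53 mm pocket: at x +-33, y +-31.5 and at x +-51.5, y +-14 mm; fingers have room between x = -28 and 28. Steel base 150 x 110 mm, fixed.
- plate (a joint): Travel of the nest's sprung plate, m: 0 is up, 0.010 is fully pressed to its stop; it moves straight down. The spring carries the housing's weight without yielding; it yields from a few newtons of push and takes about 13 N of push to hold at the stop. It springs back up when let go.
- heatsink: bystander: bare aluminium heat sink, 60 x 60 x 28 mm, with 7 thin fins; origin at the centre of its underside
- fan: bystander: square black cooling fan, 80 x 80 x 25 mm; origin at the centre of its underside
- tin: bystander: clear screw jar with steel cap, 56 mm across, 70 mm high; origin at the centre of its underside
- tape: bystander: roll of tape lying flat, 90 mm across, 24 mm high; origin at the centre of its underside
- driver: bystander: screwdriver lying at the right side of the bench, along x; origin at the middle of its underside
- collar: bystander: small steel collar, 32 mm across, 14 mm high; origin at the centre of its underside

How it is judged:
By the outcome, as a careful person would: the job done as asked, in the order asked, and still so for the second after the job is handed in, while the arm keeps its last pose, push and grip.
It also fails if it takes over 59 s, if anything falls off the work surface, if the arm or the gripper's body presses on something with over 40 N, if the wrist force passes 120 N, or if a joint passes its speed limit or range.

## Working session

There is one attempt and no reset: what is moved stays moved. The work goes in short steps, Python scripts to look and compute and a tool call to move; the robot and the scene stay as the last step left them, time stands still between calls to the robot, and variables do not carry over. Pictures are saved under pics/ and viewed, and the job is handed in when it is done.

Besides the shell and the picture viewer there is one more tool, called after "Call:" as a command line: name --argument value ..., lists and objects as JSON in quotes. move_arm: Moves the arm, as the interface text tells. Its arguments: {"type":"object","properties":{"rows":{"type":"array"}},"required":["rows"]}

```bash
mkdir -p pics; ls; cat > h.py <<'E'
import numpy as np, cv2
from cell import env
def snap(name,fn):
    c=env.calibration(name); p,d=env.read_camera(name)
    cv2.imwrite('pics/'+fn+'.png',p); np.savez('pics/'+fn+'.npz',p=p,d=d,**{k:np.array(v) for k,v in c.items() if not isinstance(v,str)})
    return p,d,c
E
python3 - <<'E'
from h import *
print(env.state())
for n in ['scene','side','wrist']:
    p,d,c=snap(n,n+'0'); print(n,c)
E
```

```text
pics
{'t': 0.0, 'joints': array([-1.22863153e+00,  4.91586971e-01,  1.55947585e+00, -3.53043763e-06,
        1.09170860e+00, -1.05594609e-01]), 'qvel': array([ 0.00032734,  0.00086675, -0.00315969,  0.00076314,  0.00025152,
       -0.00026306]), 'tau': array([-1.23725753e-03, -6.12651157e+01, -2.58185810e+01,  6.92220521e-02,
        4.83078626e-02, -1.30154640e-04]), 'eef_pos': array([ 270.53470811, -563.15183286,  233.03562049]), 'tcp_rot': array([-1.57067520e+00,  1.17253119e-03, -1.12303522e+00]), 'ft_force': array([ 0.46344057,  0.27610697, -0.29464475]), 'moment': array([-0.03252745, -0.04530527, -0.01016642]), 'opening': 1.0001738296524096}
scene {'vertical_fov': 53.35524016412533, 'cx': 321.92839009859983, 'cy': 231.53542935181719, 'eye': array([1561.28869144, -168.66724357,  714.82926604]), 'rotation': array([0.98162546, 0.02151364, 1.45120473])}
side {'vertical_fov': 48.09515588467086, 'cx': 317.7224543363444, 'cy': 239.12112647035607, 'eye': array([350.02048711, 689.52242237, 877.76941223]), 'rotation': array([ 0.77073136, -0.0184056 , -2.78746625])}
wrist {'vertical_fov': 65.34729116334272, 'cx': 313.1434495715746, 'cy': 241.305944362525, 'eye': array([ 333.16431783, -532.21406657,  383.79789766]), 'rotation': array([-0.25409891,  0.0013658 , -1.12145608])}
```

View images.

View pics/scene0.png

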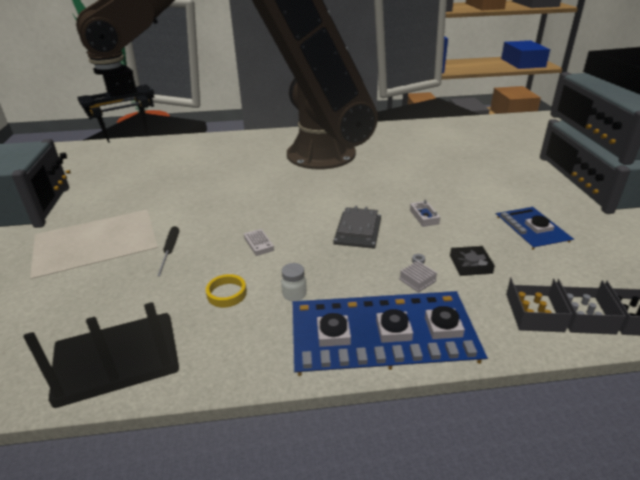

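View pics/side0.png

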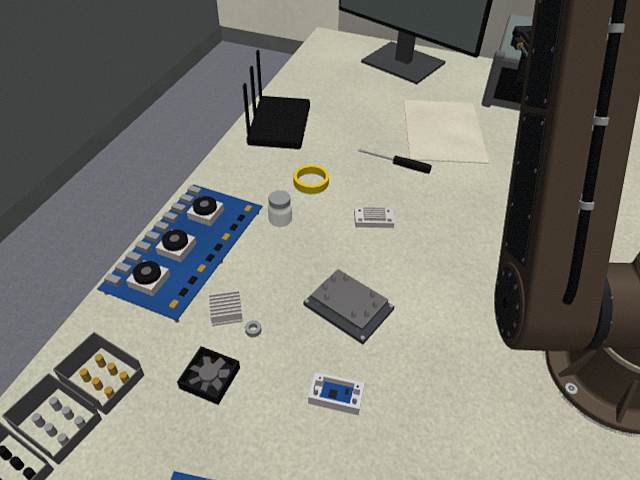

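View pics/wrist0.png

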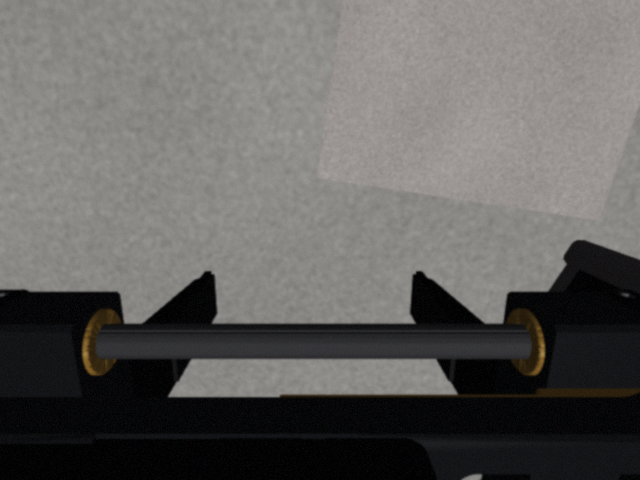

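```bash
cat >> h.py <<'E'
from scipy.spatial.transform import Rotation as Ro
def cam(fn):
    z=np.load('pics/'+fn+'.npz'); f=240/np.tan(np.radians(float(z['vertical_fov'])/2))
    R=Ro.from_euler('xyz',z['rotation']).as_matrix()
    return z['p'],z['d'],f,float(z['cx']),float(z['cy']),z['eye'],R
def ray(fn,uv,zp):
    p,d,f,cx,cy,e,R=cam(fn); uv=np.atleast_2d(np.array(uv,float))
    v=np.c_[(uv[:,0]-cx)/f,-(uv[:,1]-cy)/f,-np.ones(len(uv))]@R.T
    return e+v*((zp-e[2])/v[:,2])[:,None]
def cloud(fn):
    p,d,f,cx,cy,e,R=cam(fn); v,u=np.mgrid[0:480,0:640]
    P=np.stack([(u-cx)/f,-(v-cy)/f,-np.ones_like(u,float)],-1)*d[...,None]
    return P@R.T+e
def proj(fn,P):
    p,d,f,cx,cy,e,R=cam(fn); q=(np.atleast_2d(P)-e)@R
    return np.c_[cx+f*q[:,0]/-q[:,2], cy-f*q[:,1]/-q[:,2]]
E
python3 - <<'E'
from h import *
p=cam('side0')[0]
a=cv2.resize(p[355:430,290:385],None,fx=6,fy=6,interpolation=cv2.INTER_CUBIC)[:290*2,:390]
def cr(y,x,h=70,w=90,s=4): return cv2.resize(p[y:y+h,x:x+w],(w*s,h*s),interpolation=cv2.INTER_CUBIC)
cv2.imwrite('pics/z.png',np.vstack([np.hstack([cr(360,292),cr(182,330)]),np.hstack([cr(268,302),cr(290,195)])]))
C=cloud('side0')
for n,(u,v) in dict(bench=(420,260),nest=(349,300),low=(336,392),up=(374,216),paper=(440,130),tape=(311,170)).items(): print(n,C[v,u].round(1))
print(proj('side0',[[570,0,0],[570,0,34]]))
E
```

```text
bench [ 398.4 -138.8   -1.3]
nest [504.7  47.5  30.6]
low [466.7 235.2  11.6]
up [ 527.1 -210.3   24.8]
paper [ 4.558e+02 -6.503e+02 -3.000e-01]
tape [ 727.7 -328.4   13.5]
[[325.60519927 283.30118637]
 [326.08187504 272.79047179]]
```

View pics/z.png

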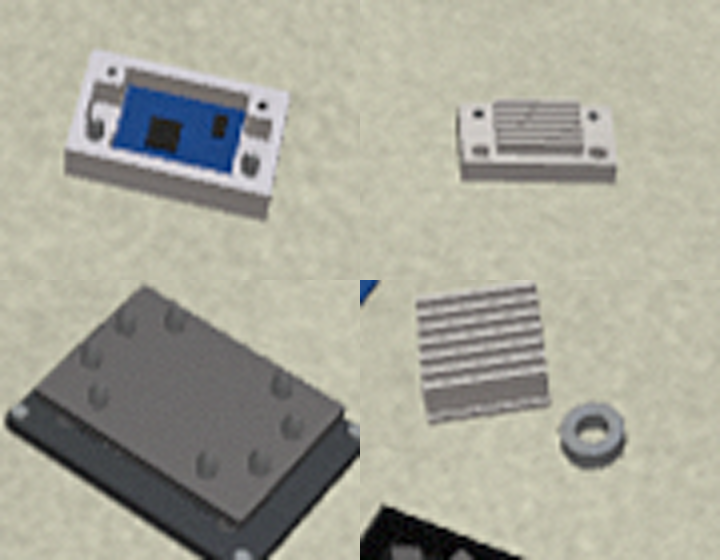

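```bash
cat >> h.py <<'E'
def quad(fn,uv,z):
    # corners in order around; returns centre, yaw of long side, sizes
    P=ray(fn,uv,z)[:,:2]; c=P.mean(0); e=[P[(i+1)%4]-P[i] for i in range(4)]
    L=[np.linalg.norm(x) for x in e]
    l=(e[0]-e[2]) if L[0]>L[1] else (e[1]-e[3])
    a=np.degrees(np.arctan2(l[1],l[0])); a=(a+90)%180-90
    return c.round(1),round(a,2),np.round(L,1)
E
python3 - <<'E'
from h import *
print(quad('side0',[(315.75,373),(364,383.25),(359.5,408.75),(308.5,397.5)],24))
print(quad('side0',[(355,207.75),(393,209),(393.5,222.75),(355,222.75)],16))
print(quad('side0',[(338.25,269.75),(387.75,300),(362,328.75),(311.5,295.5)],34))
T=env.state(); c=env.calibration('wrist')
Rt=Ro.from_euler('xyz',T['tcp_rot']).as_matrix(); Rc=Ro.from_euler('xyz',c['rotation']).as_matrix()
print(Rt.T@(c['eye']-T['eef_pos']), Rt.T@Rc, T['t'])
E
```

```text
(array([464.7, 238.2]), np.float64(7.44), array([87.1, 49.1, 89. , 49. ]))
(array([ 529.1, -221.4]), np.float64(20.01), array([90.1, 47. , 89.1, 51.2]))
(array([504.7,  44.5]), np.float64(-18.74), array([123.2,  88.1, 123.6,  87.7]))
[  -0.95565905 -150.65654479   69.86718596] [[ 9.99998721e-01 -1.59874817e-03 -3.88493227e-05]
 [ 3.64395354e-04  2.51444258e-01 -9.67871713e-01]
 [ 1.55715157e-03  9.67870461e-01  2.51444519e-01]] 0.15
```

```bash
cat >> h.py <<'E'
def go(x,y,z,yawdeg):
    s=env.state(); R=Ro.from_euler('xyz',s['tcp_rot']).as_matrix()
    d=R.T@(np.array([x,y,z])-s['eef_pos'])/10
    Rg=Ro.from_euler('xyz',[-np.pi/2,0,np.radians(yawdeg)]).as_matrix()
    print('t',round(s['t'],2),'shift cm',d.round(2),'rot (after)',Ro.from_matrix(R.T@Rg).as_rotvec().round(4))
def view(x,y,yawdeg,off=50): 
    a=np.radians(yawdeg); return x+off*np.sin(a), y-off*np.cos(a)
E
python3 - <<'E'
from h import *
go(*view(529,-221.4,-70),200,-70)
E
```

```text
t 0.15 shift cm [-20.11   3.34  33.12] rot (after) [-0.      0.0987 -0.0008]
```

Call:
move_arm --rows '[{"tx": -2.0,"ty": 0.37,"tz": 3.3},{"tx": -2.0,"ty": 0.37,"tz": 3.3},{"tx": -2.0,"ty": 0.37,"tz": 3.3},{"tx": -2.0,"ty": 0.37,"tz": 3.3},{"tx": -2.0,"ty": 0.37,"tz": 3.3},{"tx": -2.0,"ty": 0.37,"tz": 3.3},{"tx": -2.0,"ty": 0.37,"tz": 3.3},{"tx": -2.0,"ty": 0.37,"tz": 3.3},{"tx": -2.0,"ty": 0.37,"tz": 3.3},{"tx": -2.0,"tz": 3.3,"ry": 0.0987}]'

```text
validation failed for argument at $.ro...
```

Call:
move_arm --rows '[{},{},{}]'

```text
validation failed for argument at $.ro...
```

```bash
python3 - <<'E'
from h import *
s=env.state();print(s['t'],s['eef_pos'],s['tcp_rot'],abs(s['qvel']).max())
snap('wrist','w_up')
go(*view(504.7,44.5,-108.7),200,-108.7)
E
```

```text
0.15 [ 270.5565409  -563.22080365  233.21635141] [-1.57074132e+00  8.34257882e-04 -1.12301366e+00] 0.0026915335130428663
t 0.2 shift cm [-48.14   3.36  43.84] rot (after) [ 2.000e-04  7.742e-01 -6.000e-04]
```

View pics/w_up.png

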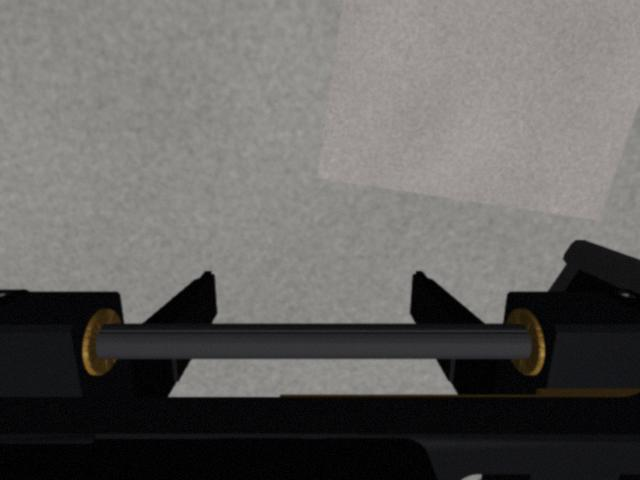

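Every row needs all the keys.

Call:
move_arm --rows '[{"tx": -2.0,"ty": 0.37,"tz": 3.3,"rx": 0,"ry": 0,"rz": 0,"grip": 100},{"tx": -2.0,"ty": 0.37,"tz": 3.3,"rx": 0,"ry": 0,"rz": 0,"grip": 100},{"tx": -2.0,"ty": 0.37,"tz": 3.3,"rx": 0,"ry": 0,"rz": 0,"grip": 100},{"tx": -2.0,"ty": 0.37,"tz": 3.3,"rx": 0,"ry": 0,"rz": 0,"grip": 100},{"tx": -2.0,"ty": 0.37,"tz": 3.3,"rx": 0,"ry": 0,"rz": 0,"grip": 100},{"tx": -2.0,"ty": 0.37,"tz": 3.3,"rx": 0,"ry": 0,"rz": 0,"grip": 100},{"tx": -2.0,"ty": 0.37,"tz": 3.3,"rx": 0,"ry": 0,"rz": 0,"grip": 100},{"tx": -2.0,"ty": 0.37,"tz": 3.3,"rx": 0,"ry": 0,"rz": 0,"grip": 100},{"tx": -2.0,"ty": 0.37,"tz": 3.3,"rx": 0,"ry": 0,"rz": 0,"grip": 100},{"tx": -2.0,"ty": 0,"tz": 3.3,"rx": 0,"ry": 0.0987,"rz": 0,"grip": 100}]'

```text
t: 1.03
eef_pos: [482.0, -238.4, 199.8]
tcp_rot: [-1.571, 0.001, -1.22]
ft_force: [0.9, -0.2, -0.2]
opening: 1.003
```

Call:
move_arm --rows '[{"tx": 0,"ty": 0,"tz": 0,"rx": 0,"ry": 0,"rz": 0,"grip": 100},{"tx": 0,"ty": 0,"tz": 0,"rx": 0,"ry": 0,"rz": 0,"grip": 100},{"tx": 0,"ty": 0,"tz": 0,"rx": 0,"ry": 0,"rz": 0,"grip": 100}]'

```text
t: 1.28
eef_pos: [481.4, -240.3, 200.3]
tcp_rot: [-1.571, -0.0, -1.22]
ft_force: [-0.4, 0.1, -0.3]
opening: 1.0
```

```bash
python3 - <<'E'
from h import *
s=env.state();print(s['t'],s['eef_pos'],s['tcp_rot'],abs(s['qvel']).max())
snap('wrist','w_up')
go(*view(504.7,44.5,-108.7),200,-108.7)
E
```

```text
1.2833 [ 481.43531866 -240.31699566  200.30052792] [-1.57100445e+00 -1.42477864e-04 -1.21965494e+00] 0.028073288476908913
t 1.33 shift cm [-29.13   0.03   8.09] rot (after) [1.000e-04 6.762e-01 2.000e-04]
```

View pics/w_up.png

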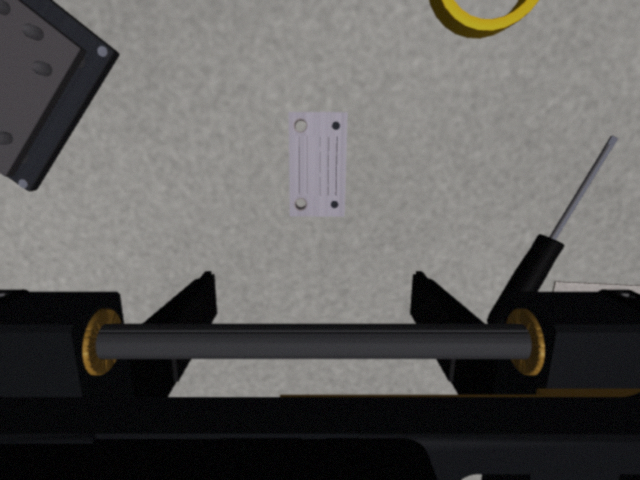

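Call:
move_arm --rows '[{"tx": -3.64,"ty": 0,"tz": 1.01,"rx": 0,"ry": 0,"rz": 0,"grip": 100},{"tx": -3.64,"ty": 0,"tz": 1.01,"rx": 0,"ry": 0,"rz": 0,"grip": 100},{"tx": -3.64,"ty": 0,"tz": 1.01,"rx": 0,"ry": 0,"rz": 0,"grip": 100},{"tx": -3.64,"ty": 0,"tz": 1.01,"rx": 0,"ry": 0,"rz": 0,"grip": 100},{"tx": -3.64,"ty": 0,"tz": 1.01,"rx": 0,"ry": 0,"rz": 0,"grip": 100},{"tx": -3.64,"ty": 0,"tz": 1.01,"rx": 0,"ry": 0,"rz": 0,"grip": 100},{"tx": -3.64,"ty": 0,"tz": 1.01,"rx": 0,"ry": 0,"rz": 0,"grip": 100},{"tx": -3.64,"ty": 0,"tz": 1.01,"rx": 0,"ry": 0,"rz": 0,"grip": 100},{"tx": 0,"ty": 0,"tz": 0,"rx": 0,"ry": 0.1127,"rz": 0,"grip": 100},{"tx": 0,"ty": 0,"tz": 0,"rx": 0,"ry": 0.1127,"rz": 0,"grip": 100}]'

```text
t: 2.17
eef_pos: [457.7, 61.7, 200.5]
tcp_rot: [-1.57, -0.0, -1.449]
ft_force: [0.9, 0.6, -1.1]
opening: 1.006
```

Call:
move_arm --rows '[{"tx": 0,"ty": 0,"tz": 0,"rx": 0,"ry": 0.1127,"rz": 0,"grip": 100},{"tx": 0,"ty": 0,"tz": 0,"rx": 0,"ry": 0.1127,"rz": 0,"grip": 100},{"tx": 0,"ty": 0,"tz": 0,"rx": 0,"ry": 0.1127,"rz": 0,"grip": 100},{"tx": 0,"ty": 0,"tz": 0,"rx": 0,"ry": 0.1127,"rz": 0,"grip": 100},{"tx": 0,"ty": 0,"tz": 0,"rx": 0,"ry": 0,"rz": 0,"grip": 100},{"tx": 0,"ty": 0,"tz": 0,"rx": 0,"ry": 0,"rz": 0,"grip": 100},{"tx": 0,"ty": 0,"tz": 0,"rx": 0,"ry": 0,"rz": 0,"grip": 100}]'

```text
t: 2.75
eef_pos: [457.9, 60.4, 200.4]
tcp_rot: [-1.571, -0.0, -1.895]
ft_force: [0.2, -0.4, 0.3]
opening: 1.003
```

```bash
python3 - <<'E'
from h import *
s=env.state();print(s['t'],s['eef_pos'],s['tcp_rot'],abs(s['qvel']).max())
snap('wrist','w_nest')
go(*view(464.7,238.2,-82.6),200,-82.6)
E
```

```text
2.75 [457.93216051  60.36475348 200.35688068] [-1.57062751e+00 -7.87463980e-05 -1.89505335e+00] 0.013864326450721363
t 2.8 shift cm [-14.86   0.03  -9.52] rot (after) [-1.000e-04 -4.539e-01  1.000e-04]
```

View pics/w_nest.png

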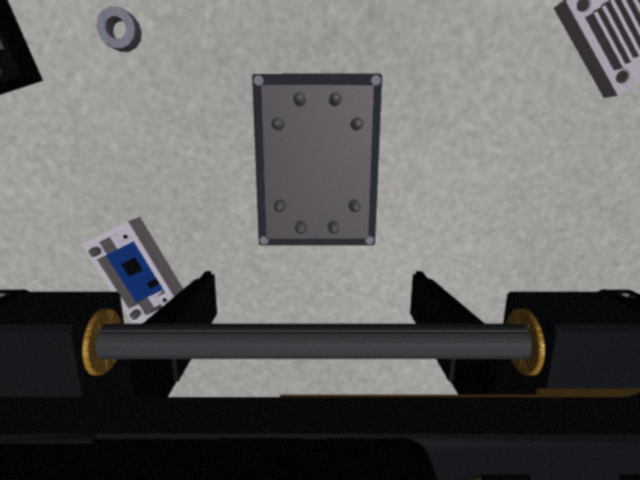

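Call:
move_arm --rows '[{"tx": -2.97,"ty": 0,"tz": -1.9,"rx": 0,"ry": 0,"rz": 0,"grip": 100},{"tx": -2.97,"ty": 0,"tz": -1.9,"rx": 0,"ry": 0,"rz": 0,"grip": 100},{"tx": -2.97,"ty": 0,"tz": -1.9,"rx": 0,"ry": 0,"rz": 0,"grip": 100},{"tx": -2.97,"ty": 0,"tz": -1.9,"rx": 0,"ry": 0,"rz": 0,"grip": 100},{"tx": -2.97,"ty": 0,"tz": -1.9,"rx": 0,"ry": 0,"rz": 0,"grip": 100},{"tx": 0,"ty": 0,"tz": 0,"rx": 0,"ry": -0.1135,"rz": 0,"grip": 100},{"tx": 0,"ty": 0,"tz": 0,"rx": 0,"ry": -0.1135,"rz": 0,"grip": 100},{"tx": 0,"ty": 0,"tz": 0,"rx": 0,"ry": -0.1135,"rz": 0,"grip": 100},{"tx": 0,"ty": 0,"tz": 0,"rx": 0,"ry": -0.1135,"rz": 0,"grip": 100},{"tx": 0,"ty": 0,"tz": 0,"rx": 0,"ry": 0,"rz": 0,"grip": 100}]'

```text
t: 3.63
eef_pos: [415.5, 232.2, 200.3]
tcp_rot: [-1.571, -0.0, -1.436]
ft_force: [-0.4, -0.8, -0.3]
opening: 0.999
```

Call:
move_arm --rows '[{"tx": 0,"ty": 0,"tz": 0,"rx": 0,"ry": 0,"rz": 0,"grip": 100},{"tx": 0,"ty": 0,"tz": 0,"rx": 0,"ry": 0,"rz": 0,"grip": 100},{"tx": 0,"ty": 0,"tz": 0,"rx": 0,"ry": 0,"rz": 0,"grip": 100}]'

```text
t: 3.88
eef_pos: [415.6, 232.1, 200.3]
tcp_rot: [-1.571, -0.0, -1.446]
ft_force: [0.1, -0.0, 0.0]
opening: 0.998
```

```bash
python3 - <<'E'
from h import *
s=env.state();print(s['t'],s['eef_pos'],s['tcp_rot'],abs(s['qvel']).max())
p,d,c=snap('wrist','w_low')
n=cam('w_nest')[0]; u=cam('w_up')[0]
r=lambda a,s:cv2.resize(a,None,fx=s,fy=s,interpolation=cv2.INTER_CUBIC)
cv2.imwrite('pics/z1.png',r(n[65:255,240:400],3))
cv2.imwrite('pics/z2.png',np.hstack([r(u[100:230,270:370],4),r(p[100:230,270:370],4)]))
cv2.imwrite('pics/z3.png',p)
E
```

```text
3.8833 [415.63174578 232.07607804 200.28044037] [-1.57083316e+00 -1.02846985e-04 -1.44619030e+00] 0.009636401264766803
```

View pics/z1.png

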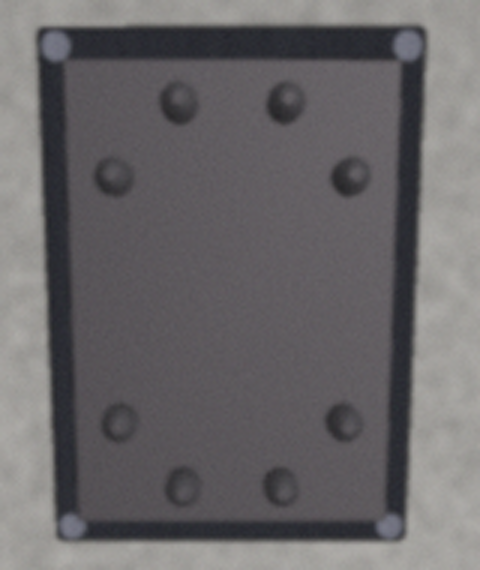

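View pics/z2.png

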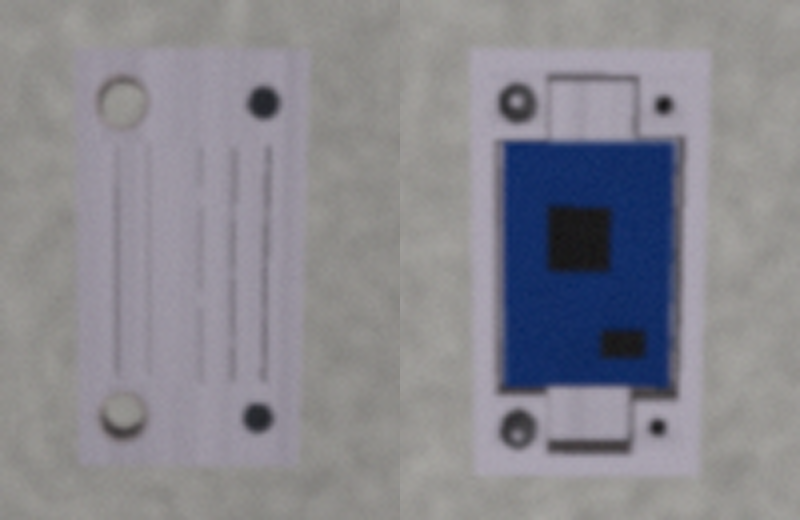

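View pics/z3.png

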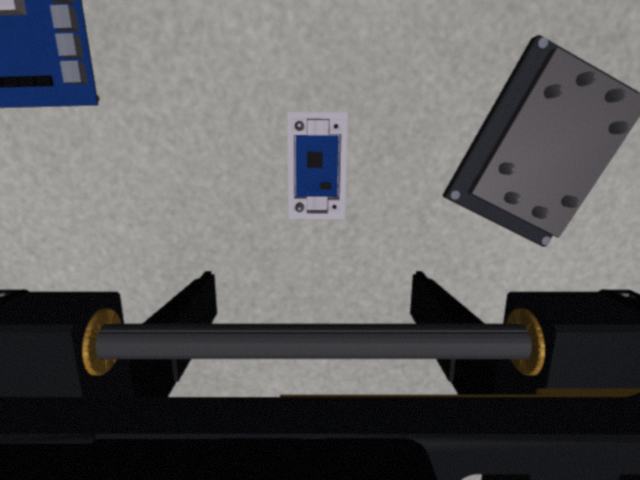

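```bash
cat >> h.py <<'E'
def fitquad(fn,roi,maskf):
    p=cam(fn)[0]; x0,y0,x1,y1=roi
    im=cv2.GaussianBlur(p,(0,0),1.0)[y0:y1,x0:x1].astype(int)
    s=4; big=cv2.resize(cv2.GaussianBlur(p,(0,0),.8)[y0:y1,x0:x1],None,fx=s,fy=s,interpolation=cv2.INTER_CUBIC).astype(int)
    m=maskf(big).astype(np.uint8)*255
    m=cv2.morphologyEx(m,cv2.MORPH_OPEN,np.ones((9,9)))
    cs,_=cv2.findContours(m,cv2.RETR_EXTERNAL,cv2.CHAIN_APPROX_NONE)
    c=cv2.convexHull(max(cs,key=cv2.contourArea))
    full=np.zeros_like(m); cv2.drawContours(full,[c],-1,255,-1)
    c=max(cv2.findContours(full,0,cv2.CHAIN_APPROX_NONE)[0],key=cv2.contourArea)[:,0].astype(float)
    # 4 lines: split by nearest side of the approx box, fit
    box=cv2.approxPolyN(c.astype(np.int32)[:,None],4)[0].astype(float) if hasattr(cv2,'approxPolyN') else cv2.boxPoints(cv2.minAreaRect(c.astype(np.float32)))
    L=[]
    for i in range(4):
        a,b=box[i],box[(i+1)%4]; t=(c-a)@(b-a)/((b-a)@(b-a)); n=np.abs(np.cross(b-a,c-a))/np.linalg.norm(b-a)
        q=c[(t>.12)&(t<.88)&(n<10)]; vx,vy,xx,yy=cv2.fitLine(q.astype(np.float32),cv2.DIST_HUBER,0,.01,.01).ravel(); L.append(np.cross([xx,yy,1],[xx+vx,yy+vy,1]))
    P=[]
    for i in range(4):
        k=np.cross(L[i-1],L[i]); P.append(k[:2]/k[2])
    return (np.array(P)+.5)/s-.5+[x0,y0], m
E
python3 - <<'E'
from h import *
p=cam('w_up')[0].astype(int); print(p[130,318],p[130,260]); p=cam('w_low')[0].astype(int);print(p[210,296],p[130,260])
f=lambda b:(b[...,0]-b[...,1])>5
for n,z in (('w_up',16),('w_low',24)):
    P,m=fitquad(n,(265,95,375,235),f); cv2.imwrite('pics/m_%s.png'%n,m); print(n,P.round(2).tolist(),quad(n,P,z))
h=np.array([(122,102),(123,414),(263,102),(258,418)])/4+[270,100]
for hh in (h,): print('upper holes',ray('w_up',h,16)[:,:2].round(1).tolist())
# nest pins
p=cam('w_nest')[0]; g=cv2.cvtColor(p,cv2.COLOR_BGR2GRAY)
P=np.array([(180,103),(286,103),(115,177),(351,177),(120,423),(344,422),(183,487),(281,487)])/3+[240,65]
N=ray('w_nest',P,44)[:,:2]; print(N.round(1).tolist(), N.mean(0))
print(quad('w_nest',np.array([(64,60),(402,60),(386,522),(76,522)])/3+[240,65],34))
E
```

```text
[161 148 152] [140 142 144]
[98 93 94] [153 157 159]
w_up [[346.81, 111.88], [344.0, 216.0], [289.36, 215.55], [288.27, 111.88]] (array([ 530.6, -225. ]), np.float64(19.88), array([89.7, 49.6, 89.3, 49.7]))
w_low [[347.38, 111.88], [344.05, 218.38], [287.84, 218.38], [287.18, 111.88]] (array([466. , 236.2]), np.float64(6.63), array([89.7, 49.9, 89.7, 49.9]))
upper holes [[557.3, -199.9], [494.1, -222.8], [567.7, -228.2], [503.7, -251.7]]
[[558.6, 37.6], [550.0, 11.8], [546.8, 59.6], [527.2, 1.2], [485.4, 80.3], [466.0, 21.7], [462.8, 69.7], [454.1, 43.7]] [506.35414507  40.69827516]
(array([505.9,  40.9]), np.float64(-18.58), array([ 89. , 125.4,  90.3, 125.4]))
```

```bash
python3 - <<'E'
from h import *
go(466,236.2,22,-83.37)
E
```

```text
t 3.93 shift cm [ 0.22 17.83  5.05] rot (after) [0.     0.0094 0.0001]
```

Call:
move_arm --rows '[{"tx": 0.11,"ty": 0,"tz": 2.52,"rx": 0,"ry": 0.0094,"rz": 0,"grip": 100},{"tx": 0.11,"ty": 0,"tz": 2.53,"rx": 0,"ry": 0,"rz": 0,"grip": 100},{"tx": 0,"ty": 3.4,"tz": 0,"rx": 0,"ry": 0,"rz": 0,"grip": 100},{"tx": 0,"ty": 3.4,"tz": 0,"rx": 0,"ry": 0,"rz": 0,"grip": 100},{"tx": 0,"ty": 3.4,"tz": 0,"rx": 0,"ry": 0,"rz": 0,"grip": 100},{"tx": 0,"ty": 3.4,"tz": 0,"rx": 0,"ry": 0,"rz": 0,"grip": 100},{"tx": 0,"ty": 1.5,"tz": 0,"rx": 0,"ry": 0,"rz": 0,"grip": 100},{"tx": 0,"ty": 0,"tz": 0,"rx": 0,"ry": 0,"rz": 0,"grip": 100},{"tx": 0,"ty": 0,"tz": 0,"rx": 0,"ry": 0,"rz": 0,"grip": 100}]'

```text
t: 4.68
eef_pos: [465.9, 236.1, 49.0]
tcp_rot: [-1.572, -0.0, -1.454]
ft_force: [0.6, -0.1, -0.1]
opening: 1.002
```

```bash
python3 - <<'E'
from h import *
go(466,236.2,22,-83.37)
snap('wrist','w_low2')
E
```

```text
t 4.68 shift cm [-0.01  2.7   0.01] rot (after) [0.0014 0.001  0.0004]
```

View pics/w_low2.png

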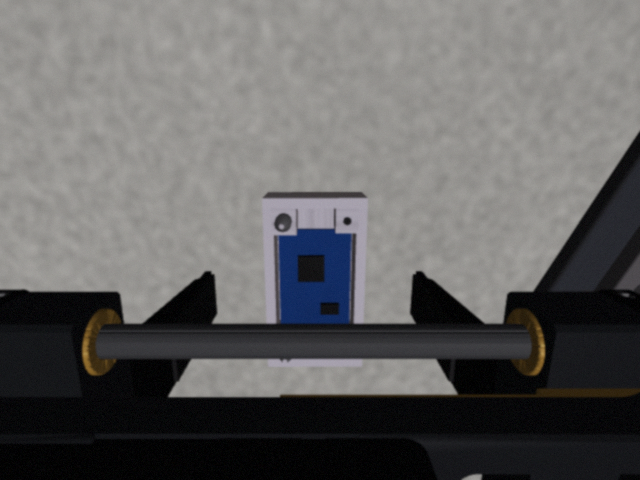

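Call:
move_arm --rows '[{"tx": 0,"ty": 1.2,"tz": 0,"rx": 0,"ry": 0,"rz": 0,"grip": 100},{"tx": 0,"ty": 0.9,"tz": 0,"rx": 0,"ry": 0,"rz": 0,"grip": 100},{"tx": 0,"ty": 0.6,"tz": 0,"rx": 0,"ry": 0,"rz": 0,"grip": 60},{"tx": 0,"ty": 0,"tz": 0,"rx": 0,"ry": 0,"rz": 0,"grip": 40},{"tx": 0,"ty": 0,"tz": 0,"rx": 0,"ry": 0,"rz": 0,"grip": 20},{"tx": 0,"ty": 0,"tz": 0,"rx": 0,"ry": 0,"rz": 0,"grip": 0},{"tx": 0,"ty": 0,"tz": 0,"rx": 0,"ry": 0,"rz": 0,"grip": 0},{"tx": 0,"ty": 0,"tz": 0,"rx": 0,"ry": 0,"rz": 0,"grip": 0},{"tx": 0,"ty": 0,"tz": 0,"rx": 0,"ry": 0,"rz": 0,"grip": 0},{"tx": 0,"ty": 0,"tz": 0,"rx": 0,"ry": 0,"rz": 0,"grip": 0}]'

```text
t: 5.57
eef_pos: [466.0, 236.1, 22.5]
tcp_rot: [-1.571, -0.0, -1.453]
ft_force: [-0.4, -0.5, 3.3]
opening: 0.521
```

Call:
move_arm --rows '[{"tx": 0,"ty": 0,"tz": 0,"rx": 0,"ry": 0,"rz": 0,"grip": 0},{"tx": 0,"ty": 0,"tz": 0,"rx": 0,"ry": 0,"rz": 0,"grip": 0},{"tx": 0,"ty": 0,"tz": 0,"rx": 0,"ry": 0,"rz": 0,"grip": 0}]'

```text
t: 5.82
eef_pos: [466.1, 236.2, 22.5]
tcp_rot: [-1.57, -0.0, -1.453]
ft_force: [-0.1, -0.3, 4.7]
opening: 0.521
```

Call:
move_arm --rows '[{"tx": 0,"ty": -0.5,"tz": 0,"rx": 0,"ry": 0,"rz": 0,"grip": 0},{"tx": 0,"ty": -1.5,"tz": 0,"rx": 0,"ry": 0,"rz": 0,"grip": 0},{"tx": 0,"ty": -2.5,"tz": 0,"rx": 0,"ry": 0,"rz": 0,"grip": 0},{"tx": 0,"ty": -2.5,"tz": 0,"rx": 0,"ry": 0,"rz": 0,"grip": 0},{"tx": 0,"ty": -2.0,"tz": 0,"rx": 0,"ry": 0,"rz": 0,"grip": 0},{"tx": 0,"ty": 0,"tz": 0,"rx": 0,"ry": 0,"rz": 0,"grip": 0},{"tx": 0,"ty": 0,"tz": 0,"rx": 0,"ry": 0,"rz": 0,"grip": 0},{"tx": 0,"ty": 0,"tz": 0,"rx": 0,"ry": 0,"rz": 0,"grip": 0}]'

```text
t: 6.48
eef_pos: [465.5, 236.0, 111.5]
tcp_rot: [-1.572, -0.0, -1.453]
ft_force: [0.2, 1.1, -2.6]
opening: 0.524
```

```bash
python3 - <<'E'
from h import *
print(env.state()['ft_force'],env.state()['moment'])
snap('wrist','w_held'); snap('side','s_held')
go(506.1,40.8,110,-108.57)
E
```

```text
[ 0.23154836  1.10725502 -2.64109017] [ 0.01344032 -0.00722022 -0.02537808]
t 6.58 shift cm [19.86  0.12  1.75] rot (after) [0.0019 0.4416 0.001 ]
```

View pics/w_held.png

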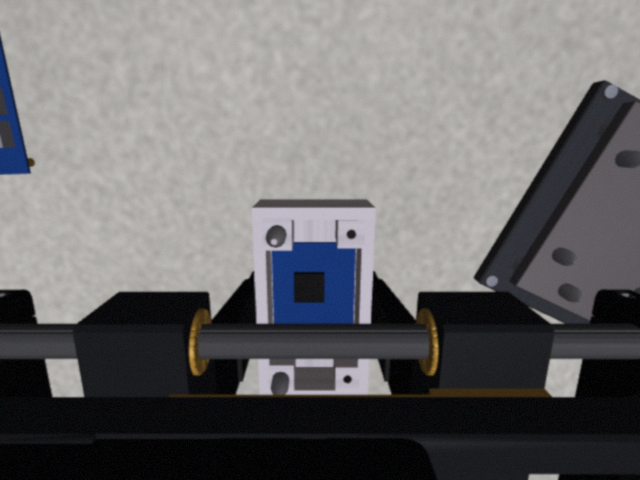

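View pics/s_held.png

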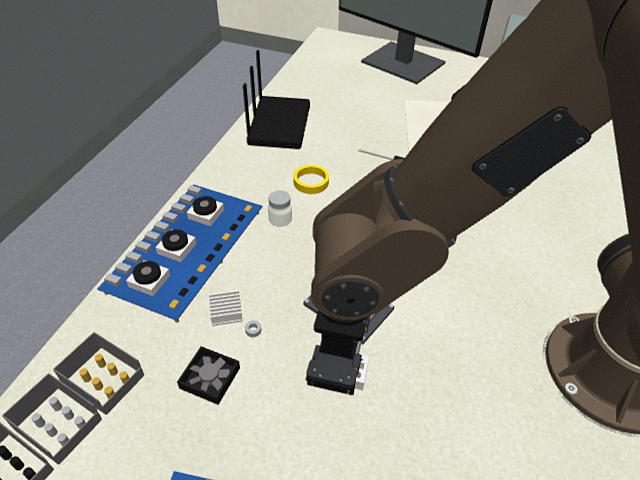

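```bash
python3 - <<'E'
from h import *
p=cam('w_held')[0]
r=cv2.resize(p[190:400,240:390],None,fx=4,fy=2.8,interpolation=cv2.INTER_CUBIC)
cv2.imwrite('pics/z4.png',r)
E
```

```text
(no output)
```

View pics/z4.png

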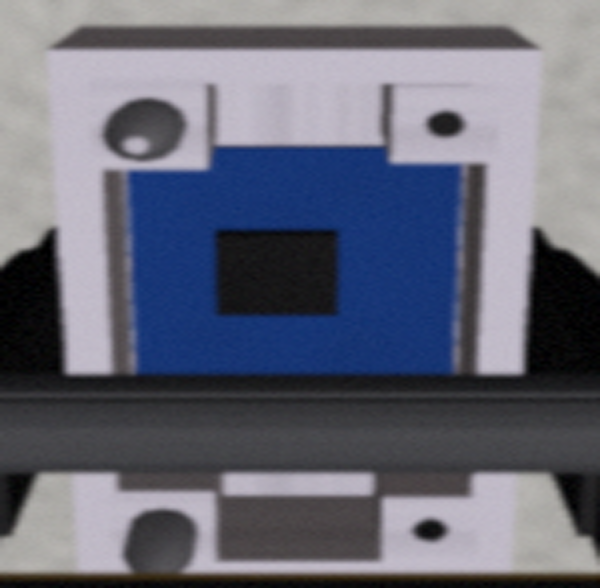

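```bash
cat >> h.py <<'E'
Ct=np.array([-0.956,-150.657,69.867]); Rct=np.array([[9.99998721e-01,-1.59874817e-03,-3.88e-05],[3.64e-04,2.51444258e-01,-9.67871713e-01],[1.557e-03,9.67870461e-01,2.51444519e-01]])
def toolray(uv,ty,fn='w_held'):
    p,d,f,cx,cy,e,R=cam(fn); uv=np.atleast_2d(np.array(uv,float))
    v=np.c_[(uv[:,0]-cx)/f,-(uv[:,1]-cy)/f,-np.ones(len(uv))]@Rct.T
    return Ct+v*((ty-Ct[1])/v[:,1])[:,None]
E
python3 - <<'E'
from h import *
print(toolray([(252.5,207.9),(375,207.9)],-1.5))
# screw holes own (+-34,-15)?
q=np.array([(445,124),(430,530)])/[4,2.8]+[240,190]; print(toolray(q,-1.5))
print(cam('w_held')[2])
E
```

```text
[[-25.38092318  -1.5         44.9694024 ]
 [ 23.92290299  -1.5         45.04915948]]
[[ 14.6614835   -1.5         34.11552146]
 [ 14.79786002  -1.5        -33.78200442]]
374.21693144827935
```

Call:
move_arm --rows '[{"tx": 3.3,"ty": 0,"tz": 0.29,"rx": 0,"ry": 0,"rz": 0,"grip": 0},{"tx": 3.3,"ty": 0,"tz": 0.29,"rx": 0,"ry": 0,"rz": 0,"grip": 0},{"tx": 3.3,"ty": 0,"tz": 0.29,"rx": 0,"ry": 0,"rz": 0,"grip": 0},{"tx": 3.3,"ty": 0,"tz": 0.29,"rx": 0,"ry": 0,"rz": 0,"grip": 0},{"tx": 3.3,"ty": 0,"tz": 0.29,"rx": 0,"ry": 0,"rz": 0,"grip": 0},{"tx": 3.3,"ty": 0,"tz": 0.29,"rx": 0,"ry": 0.0883,"rz": 0,"grip": 0},{"tx": 0,"ty": 0,"tz": 0,"rx": 0,"ry": 0.0883,"rz": 0,"grip": 0},{"tx": 0,"ty": 0,"tz": 0,"rx": 0,"ry": 0.0883,"rz": 0,"grip": 0},{"tx": 0,"ty": 0,"tz": 0,"rx": 0,"ry": 0.0883,"rz": 0,"grip": 0},{"tx": 0,"ty": 0,"tz": 0,"rx": 0,"ry": 0.0883,"rz": 0,"grip": 0}]'

```text
t: 7.42
eef_pos: [506.0, 41.2, 111.1]
tcp_rot: [-1.573, -0.001, -1.9]
ft_force: [-0.3, 0.0, -1.6]
opening: 0.528
```

Call:
move_arm --rows '[{"tx": 0,"ty": 0,"tz": 0,"rx": 0,"ry": 0,"rz": 0,"grip": 0},{"tx": 0,"ty": 0,"tz": 0,"rx": 0,"ry": 0,"rz": 0,"grip": 0},{"tx": 0,"ty": 0,"tz": 0,"rx": 0,"ry": 0,"rz": 0,"grip": 0}]'

```text
t: 7.67
eef_pos: [506.3, 41.6, 111.8]
tcp_rot: [-1.572, -0.0, -1.892]
ft_force: [0.1, -0.2, -2.3]
opening: 0.524
```

```bash
python3 - <<'E'
from h import *
go(505.95,40.3,80,-108.57)
snap('wrist','w_a1')
E
```

```text
t 7.67 shift cm [0.14 3.18 0.02] rot (after) [0.0009 0.0031 0.0003]
```

View pics/w_a1.png

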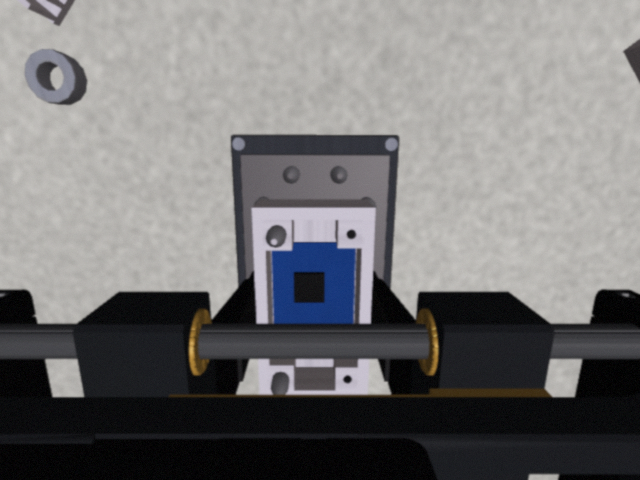

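```bash
python3 - <<'E'
from h import *
print(toolray([(291,175),(339,175)],65,'w_a1'), toolray([(252.5,207.9),(375,207.9)],-1.5), toolray([(238,144),(391.5,144)],85,'w_a1'))
E
```

```text
[[-13.61275112  65.          52.81648491]
 [ 13.70952225  65.          52.85981112]] [[-25.38092318  -1.5         44.9694024 ]
 [ 23.92290299  -1.5         45.04915948]] [[-46.84258064  85.          69.84734608]
 [ 46.71016579  85.          69.99300041]]
```

Call:
move_arm --rows '[{"tx": 0.07,"ty": 1.0,"tz": 0.06,"rx": 0,"ry": 0.0031,"rz": 0,"grip": 0},{"tx": 0,"ty": 1.5,"tz": 0,"rx": 0,"ry": 0,"rz": 0,"grip": 0},{"tx": 0,"ty": 0.8,"tz": 0,"rx": 0,"ry": 0,"rz": 0,"grip": 0},{"tx": 0,"ty": 0,"tz": 0,"rx": 0,"ry": 0,"rz": 0,"grip": 0},{"tx": 0,"ty": 0,"tz": 0,"rx": 0,"ry": 0,"rz": 0,"grip": 0},{"tx": 0,"ty": 0,"tz": 0,"rx": 0,"ry": 0,"rz": 0,"grip": 0}]'

```text
t: 8.22
eef_pos: [507.0, 40.7, 79.5]
tcp_rot: [-1.571, -0.0, -1.898]
ft_force: [0.3, 0.9, -2.1]
opening: 0.522
```

```bash
python3 - <<'E'
from h import *
go(505.95,40.3,56,-108.57)
print(env.state()['eef_pos'])
p,_,_=snap('wrist','w_a2');snap('scene','c_a2'); q=cam('c_a2')[0]
cv2.imwrite('pics/z5.png',np.vstack([cv2.resize(p[150:280,220:410],(760,390),interpolation=cv2.INTER_CUBIC)]))
print(proj('c_a2',[[506,41,34]])); cv2.imwrite('pics/z6.png',cv2.resize(q[180:270,300:420],None,fx=6,fy=6,interpolation=cv2.INTER_CUBIC))
E
```

```text
t 8.22 shift cm [ 0.07  2.35 -0.08] rot (after) [-0.0001 -0.0027  0.0001]
[506.96441788  40.72102505  79.47759236]
[[358.39493433 219.61787539]]
```

View pics/z5.png

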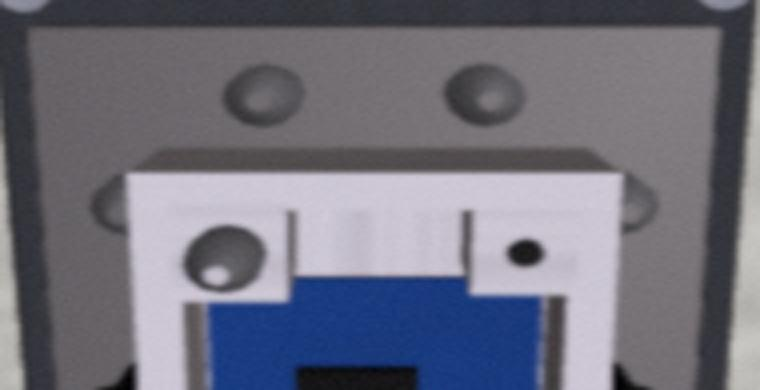

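View pics/z6.png

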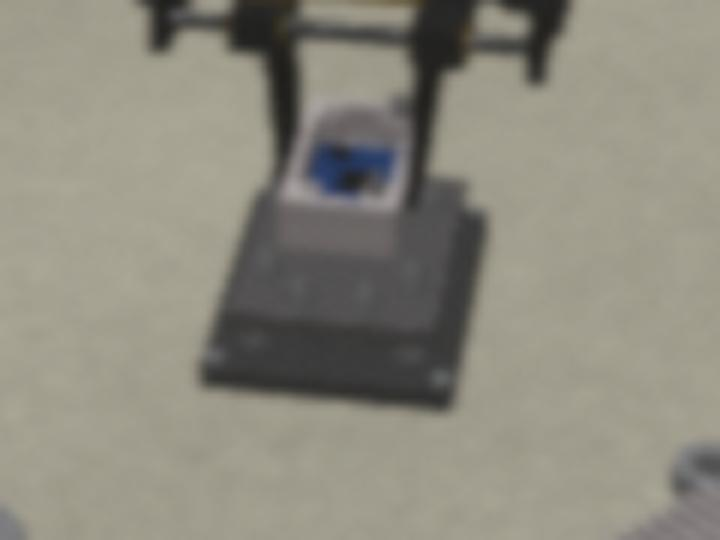

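```bash
python3 - <<'E'
from h import *
for nm,r,ty in (('objbot',199.7,22),('objtop',173/3+150,-1.5),('pin mid',181.3,35),('pin centre tip',185,30.5),('plate edge',159,45.5)):
    print(nm,toolray([(313.6,r)],ty,'w_a2').round(2))
print(toolray([(220+28/4,159),(220+720/4,159)],45.5,'w_a2'),toolray([(220+127/4,207.7),(220+622/4,207.7)],-1.5,'w_a2'))
E
```

```text
objbot [[-0.77 22.   44.93]]
objtop [[-0.79 -1.5  45.1 ]]
pin mid [[-0.77 35.   52.14]]
pin centre tip [[-0.77 30.5  50.81]]
plate edge [[-0.78 45.5  62.47]]
[[-45.15145431  45.5         62.40338851]
 [ 43.47754392  45.5         62.54260013]] [[-25.67959344  -1.5         45.05019645]
 [ 24.12058747  -1.5         45.1307466 ]]
```

Call:
move_arm --rows '[{"tx": 0,"ty": 0.6,"tz": -0.02,"rx": 0,"ry": -0.0027,"rz": 0,"grip": 0},{"tx": 0,"ty": 0.5,"tz": 0,"rx": 0,"ry": 0,"rz": 0,"grip": 0},{"tx": 0,"ty": 0.4,"tz": 0,"rx": 0,"ry": 0,"rz": 0,"grip": 0},{"tx": 0,"ty": 0.4,"tz": 0,"rx": 0,"ry": 0,"rz": 0,"grip": 0},{"tx": 0,"ty": 0,"tz": 0,"rx": 0,"ry": 0,"rz": 0,"grip": 0}]'

```text
t: 8.73
eef_pos: [506.3, 40.8, 59.4]
tcp_rot: [-1.572, -0.0, -1.895]
ft_force: [-0.3, -0.2, -2.1]
opening: 0.524
```

Call:
move_arm --rows '[{"tx": 0,"ty": 0.15,"tz": 0,"rx": 0,"ry": 0,"rz": 0,"grip": 0},{"tx": 0,"ty": 0.1,"tz": 0,"rx": 0,"ry": 0,"rz": 0,"grip": 0},{"tx": 0,"ty": 0,"tz": 0,"rx": 0,"ry": 0,"rz": 0,"grip": 0},{"tx": 0,"ty": 0,"tz": 0,"rx": 0,"ry": 0,"rz": 0,"grip": 0}]'

```text
t: 9.07
eef_pos: [506.7, 40.8, 57.9]
tcp_rot: [-1.571, -0.0, -1.895]
ft_force: [-0.2, -0.0, -1.2]
opening: 0.524
```

Call:
move_arm --rows '[{"tx": 0,"ty": 0.1,"tz": 0,"rx": 0,"ry": 0,"rz": 0,"grip": 0},{"tx": 0,"ty": 0.1,"tz": 0,"rx": 0,"ry": 0,"rz": 0,"grip": 0},{"tx": 0,"ty": 0,"tz": 0,"rx": 0,"ry": 0,"rz": 0,"grip": 0},{"tx": 0,"ty": 0,"tz": 0,"rx": 0,"ry": 0,"rz": 0,"grip": 0}]'

```text
t: 9.4
eef_pos: [506.8, 40.8, 56.3]
tcp_rot: [-1.57, 0.0, -1.895]
ft_force: [-1.9, 0.8, 5.9]
opening: 0.522
```

```bash
python3 - <<'E'
from h import *
s=env.state(); print(s['ft_force'],s['moment'],s['eef_pos'])
p,_,_=snap('wrist','w_a3')
cv2.imwrite('pics/z5.png',np.vstack([cv2.resize(p[150:280,220:410],(760,390),interpolation=cv2.INTER_CUBIC)]))
E
```

```text
[-1.91530445  0.75125562  5.89593097] [ 0.01591793  0.34205963 -0.0298385 ] [506.77559258  40.75118175  56.26400494]
```

View pics/z5.png

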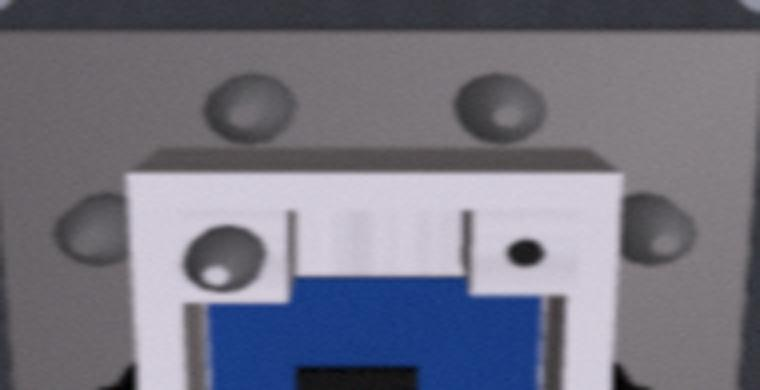

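Call:
move_arm --rows '[{"tx": 0,"ty": 0,"tz": 0,"rx": 0,"ry": 0,"rz": 0,"grip": 60},{"tx": 0,"ty": 0,"tz": 0,"rx": 0,"ry": 0,"rz": 0,"grip": 70},{"tx": 0,"ty": 0,"tz": 0,"rx": 0,"ry": 0,"rz": 0,"grip": 90},{"tx": 0,"ty": 0,"tz": 0,"rx": 0,"ry": 0,"rz": 0,"grip": 100},{"tx": 0,"ty": 0,"tz": 0,"rx": 0,"ry": 0,"rz": 0,"grip": 100},{"tx": 0,"ty": -1.5,"tz": 0,"rx": 0,"ry": 0,"rz": 0,"grip": 100},{"tx": 0,"ty": -3,"tz": 0,"rx": 0,"ry": 0,"rz": 0,"grip": 100},{"tx": 0,"ty": -3,"tz": 0,"rx": 0,"ry": 0,"rz": 0,"grip": 100},{"tx": 0,"ty": -2,"tz": 0,"rx": 0,"ry": 0,"rz": 0,"grip": 100}]'

```text
t: 10.2
eef_pos: [506.9, 40.8, 153.0]
tcp_rot: [-1.569, 0.0, -1.895]
ft_force: [1.3, 0.1, 0.8]
opening: 0.998
```

Call:
move_arm --rows '[{"tx": 0,"ty": -1,"tz": -1.7,"rx": 0,"ry": 0,"rz": 0,"grip": 100},{"tx": 0,"ty": -1,"tz": -1.7,"rx": 0,"ry": 0,"rz": 0,"grip": 100},{"tx": 0,"ty": -1,"tz": -1.6,"rx": 0,"ry": 0,"rz": 0,"grip": 100},{"tx": 0,"ty": 0,"tz": 0,"rx": 0,"ry": 0,"rz": 0,"grip": 100},{"tx": 0,"ty": 0,"tz": 0,"rx": 0,"ry": 0,"rz": 0,"grip": 100},{"tx": 0,"ty": 0,"tz": 0,"rx": 0,"ry": 0,"rz": 0,"grip": 100}]'

```text
t: 10.7
eef_pos: [459.9, 56.6, 180.6]
tcp_rot: [-1.57, 0.0, -1.895]
ft_force: [-0.5, -0.3, -0.3]
opening: 1.001
```

```bash
python3 - <<'E'
from h import *
s=env.state(); print(s['ft_force'],s['eef_pos'],s['tcp_rot'])
p,_,_=snap('wrist','w_b1')
cv2.imwrite('pics/z5.png',cv2.resize(p[50:260,220:410],None,fx=3,fy=2.8,interpolation=cv2.INTER_CUBIC))
f=lambda b:(b[...,0]-b[...,1])>5
P,m=fitquad('w_b1',(240,80,385,250),f); cv2.imwrite('pics/m.png',m); print(P,quad('w_b1',P,58))
E
```

```text
[-0.47528425 -0.29892339 -0.2585689 ] [459.8666767   56.57522614 180.60574104] [-1.57025338e+00  4.33223645e-05 -1.89514206e+00]
[[350.78992079 105.50352737]
 [347.73129878 235.125     ]
 [278.19485209 235.125     ]
 [275.33060063 105.96756292]] (array([506.5,  41.3]), np.float64(-18.54), array([92. , 52.2, 91.7, 52. ]))
```

View pics/z5.png

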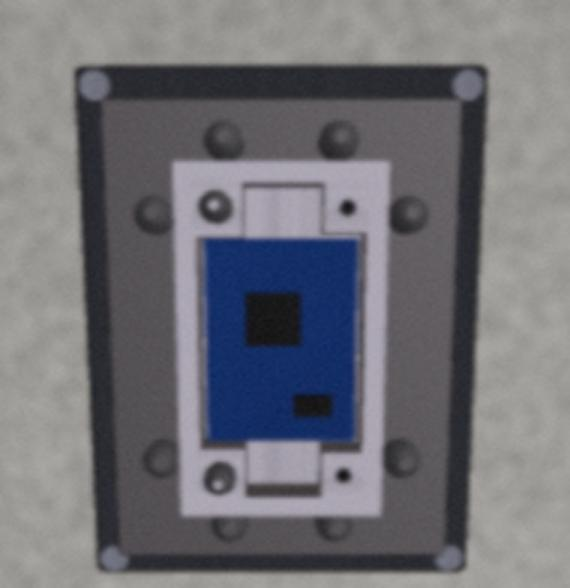

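```bash
python3 - <<'E'
from h import *
go(530.8,-225.6,60,-70.12)
E
```

```text
t 10.75 shift cm [24.47 12.04 15.72] rot (after) [ 1.000e-04 -6.715e-01  1.000e-04]
```

Call:
move_arm --rows '[{"tx": 3.06,"ty": 0,"tz": 1.965,"rx": 0,"ry": 0,"rz": 0,"grip": 100},{"tx": 3.06,"ty": 0,"tz": 1.965,"rx": 0,"ry": 0,"rz": 0,"grip": 100},{"tx": 3.06,"ty": 0,"tz": 1.965,"rx": 0,"ry": 0,"rz": 0,"grip": 100},{"tx": 3.06,"ty": 0,"tz": 1.965,"rx": 0,"ry": 0,"rz": 0,"grip": 100},{"tx": 3.06,"ty": 0,"tz": 1.965,"rx": 0,"ry": 0,"rz": 0,"grip": 100},{"tx": 3.06,"ty": 0,"tz": 1.965,"rx": 0,"ry": 0,"rz": 0,"grip": 100},{"tx": 3.06,"ty": 0,"tz": 1.965,"rx": 0,"ry": 0,"rz": 0,"grip": 100},{"tx": 3.05,"ty": 0,"tz": 1.965,"rx": 0,"ry": 0,"rz": 0,"grip": 100},{"tx": 0,"ty": 0,"tz": 0,"rx": 0,"ry": -0.112,"rz": 0,"grip": 100},{"tx": 0,"ty": 0,"tz": 0,"rx": 0,"ry": -0.112,"rz": 0,"grip": 100}]'

```text
t: 11.58
eef_pos: [530.5, -227.9, 179.3]
tcp_rot: [-1.572, 0.0, -1.669]
ft_force: [0.7, 0.6, -0.4]
opening: 1.001
```

Call:
move_arm --rows '[{"tx": 0,"ty": 3,"tz": 0,"rx": 0,"ry": -0.112,"rz": 0,"grip": 100},{"tx": 0,"ty": 3,"tz": 0,"rx": 0,"ry": -0.112,"rz": 0,"grip": 100},{"tx": 0,"ty": 3,"tz": 0,"rx": 0,"ry": -0.112,"rz": 0,"grip": 100},{"tx": 0,"ty": 3,"tz": 0,"rx": 0,"ry": -0.112,"rz": 0,"grip": 100},{"tx": 0,"ty": 0,"tz": 0,"rx": 0,"ry": 0,"rz": 0,"grip": 100},{"tx": 0,"ty": 0,"tz": 0,"rx": 0,"ry": 0,"rz": 0,"grip": 100},{"tx": 0,"ty": 0,"tz": 0,"rx": 0,"ry": 0,"rz": 0,"grip": 100}]'

```text
t: 12.17
eef_pos: [530.9, -225.8, 61.6]
tcp_rot: [-1.57, -0.001, -1.227]
ft_force: [-0.1, -0.2, 0.4]
opening: 1.0
```

```bash
python3 - <<'E'
from h import *
go(530.8,-225.6,22,-70.12)
p,_,_=snap('wrist','w_u2')
E
```

```text
t 12.17 shift cm [-0.03  3.96 -0.  ] rot (after) [-0.0005 -0.0033  0.0006]
```

View pics/w_u2.png

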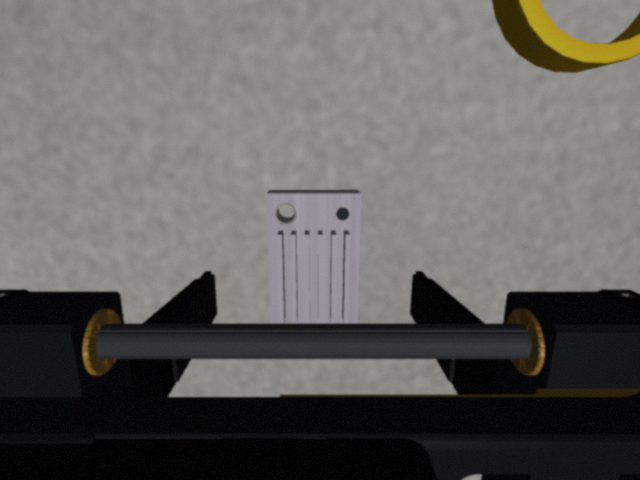

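Call:
move_arm --rows '[{"tx": 0,"ty": 1.8,"tz": 0,"rx": 0,"ry": -0.0033,"rz": 0,"grip": 100},{"tx": 0,"ty": 1.4,"tz": 0,"rx": 0,"ry": 0,"rz": 0,"grip": 100},{"tx": 0,"ty": 0.78,"tz": 0,"rx": 0,"ry": 0,"rz": 0,"grip": 60},{"tx": 0,"ty": 0,"tz": 0,"rx": 0,"ry": 0,"rz": 0,"grip": 40},{"tx": 0,"ty": 0,"tz": 0,"rx": 0,"ry": 0,"rz": 0,"grip": 20},{"tx": 0,"ty": 0,"tz": 0,"rx": 0,"ry": 0,"rz": 0,"grip": 0},{"tx": 0,"ty": 0,"tz": 0,"rx": 0,"ry": 0,"rz": 0,"grip": 0},{"tx": 0,"ty": 0,"tz": 0,"rx": 0,"ry": 0,"rz": 0,"grip": 0},{"tx": 0,"ty": 0,"tz": 0,"rx": 0,"ry": 0,"rz": 0,"grip": 0},{"tx": 0,"ty": 0,"tz": 0,"rx": 0,"ry": 0,"rz": 0,"grip": 0}]'

```text
t: 13.05
eef_pos: [530.4, -225.4, 21.4]
tcp_rot: [-1.57, -0.001, -1.22]
ft_force: [-0.8, -0.5, 3.6]
opening: 0.524
```

Call:
move_arm --rows '[{"tx": 0,"ty": 0,"tz": 0,"rx": 0,"ry": 0,"rz": 0,"grip": 0},{"tx": 0,"ty": 0,"tz": 0,"rx": 0,"ry": 0,"rz": 0,"grip": 0},{"tx": 0,"ty": -0.5,"tz": 0,"rx": 0,"ry": 0,"rz": 0,"grip": 0},{"tx": 0,"ty": -1.5,"tz": 0,"rx": 0,"ry": 0,"rz": 0,"grip": 0},{"tx": 0,"ty": -3,"tz": 0,"rx": 0,"ry": 0,"rz": 0,"grip": 0},{"tx": 0,"ty": -3,"tz": 0,"rx": 0,"ry": 0,"rz": 0,"grip": 0},{"tx": 0,"ty": -2,"tz": 0,"rx": 0,"ry": 0,"rz": 0,"grip": 0},{"tx": 0,"ty": 0,"tz": 0,"rx": 0,"ry": 0,"rz": 0,"grip": 0},{"tx": 0,"ty": 0,"tz": 0,"rx": 0,"ry": 0,"rz": 0,"grip": 0}]'

```text
t: 13.8
eef_pos: [530.3, -225.3, 121.7]
tcp_rot: [-1.57, -0.001, -1.22]
ft_force: [0.2, -0.4, -1.5]
opening: 0.526
```

```bash
python3 - <<'E'
from h import *
s=env.state(); print(s['ft_force'],s['moment'],s['eef_pos'])
p,_,_=snap('wrist','w_uh')
go(506.7,40.8,125,-108.57)
cv2.imwrite('pics/z5.png',cv2.resize(p[190:400,240:390],None,fx=4,fy=2.8,interpolation=cv2.INTER_CUBIC))
E
```

```text
[ 0.16983304 -0.40482022 -1.49640313] [ 0.01071495 -0.00292151  0.00690517] [ 530.30980714 -225.33802308  121.68640799]
t 13.85 shift cm [-25.77  -0.43   6.97] rot (after) [ 4.00e-04  6.75e-01 -2.00e-04]
```

View pics/z5.png

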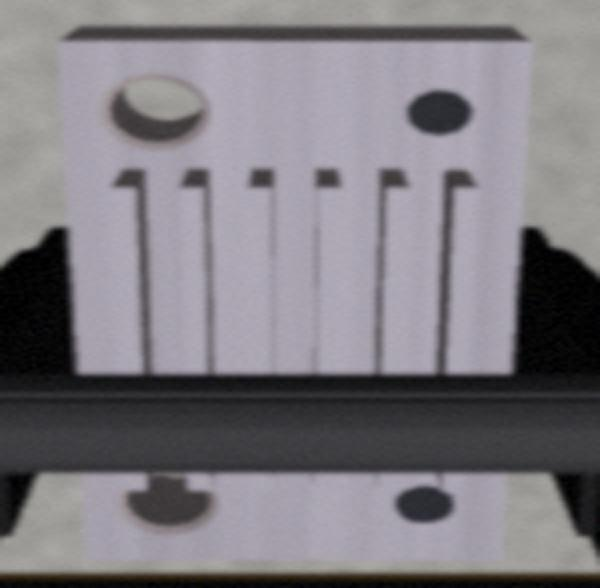

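```bash
python3 - <<'E'
from h import *
print(toolray([(255,204.3),(372,204.3),(313.5,390.7)],5.5,'w_uh').round(2)); print(toolray([(313.5,199.6)],21.4,'w_uh').round(2))
q=np.array([(157,108),(440,112),(170,503),(425,504)])/[4,2.8]+[240,190]; print(toolray(q,5.5,'w_uh').round(2))
E
```

```text
[[-25.42   5.5   45.33]
 [ 23.76   5.5   45.41]
 [ -0.66   5.5  -44.95]]
[[-0.82 21.4  45.06]]
[[-15.44   5.5   34.9 ]
 [ 14.81   5.5   34.32]
 [-15.36   5.5  -33.49]
 [ 14.82   5.5  -33.62]]
```

Call:
move_arm --rows '[{"tx": -3.22,"ty": 0,"tz": 0.87,"rx": 0,"ry": 0,"rz": 0,"grip": 0},{"tx": -3.22,"ty": 0,"tz": 0.87,"rx": 0,"ry": 0,"rz": 0,"grip": 0},{"tx": -3.22,"ty": 0,"tz": 0.87,"rx": 0,"ry": 0,"rz": 0,"grip": 0},{"tx": -3.22,"ty": 0,"tz": 0.87,"rx": 0,"ry": 0,"rz": 0,"grip": 0},{"tx": -3.22,"ty": 0,"tz": 0.87,"rx": 0,"ry": 0,"rz": 0,"grip": 0},{"tx": -3.22,"ty": 0,"tz": 0.87,"rx": 0,"ry": 0,"rz": 0,"grip": 0},{"tx": -3.22,"ty": 0,"tz": 0.87,"rx": 0,"ry": 0,"rz": 0,"grip": 0},{"tx": -3.22,"ty": 0,"tz": 0.87,"rx": 0,"ry": 0,"rz": 0,"grip": 0},{"tx": 0,"ty": 0,"tz": 0,"rx": 0,"ry": 0.1125,"rz": 0,"grip": 0},{"tx": 0,"ty": 0,"tz": 0,"rx": 0,"ry": 0.1125,"rz": 0,"grip": 0}]'

```text
t: 14.68
eef_pos: [506.0, 42.4, 119.5]
tcp_rot: [-1.574, 0.0, -1.447]
ft_force: [-0.1, -0.2, -1.4]
opening: 0.524
```

Call:
move_arm --rows '[{"tx": 0,"ty": 0,"tz": 0,"rx": 0,"ry": 0.1125,"rz": 0,"grip": 0},{"tx": 0,"ty": 0,"tz": 0,"rx": 0,"ry": 0.1125,"rz": 0,"grip": 0},{"tx": 0,"ty": 0,"tz": 0,"rx": 0,"ry": 0.1125,"rz": 0,"grip": 0},{"tx": 0,"ty": 0,"tz": 0,"rx": 0,"ry": 0.1125,"rz": 0,"grip": 0},{"tx": 0,"ty": 0,"tz": 0,"rx": 0,"ry": 0,"rz": 0,"grip": 0},{"tx": 0,"ty": 0,"tz": 0,"rx": 0,"ry": 0,"rz": 0,"grip": 0},{"tx": 0,"ty": 0,"tz": 0,"rx": 0,"ry": 0,"rz": 0,"grip": 0},{"tx": 0,"ty": 0,"tz": 0,"rx": 0,"ry": 0,"rz": 0,"grip": 0}]'

```text
t: 15.35
eef_pos: [506.9, 40.5, 120.6]
tcp_rot: [-1.572, -0.0, -1.892]
ft_force: [0.6, 0.2, -1.6]
opening: 0.523
```

```bash
python3 - <<'E'
from h import *
s=env.state(); print(s['ft_force'],s['moment'],s['eef_pos'],s['tcp_rot'])
go(506.6,40.8,95,-108.58)
p,_,_=snap('wrist','w_c1')
cv2.imwrite('pics/z5.png',cv2.resize(p[130:340,220:410],None,fx=3.5,fy=2.8,interpolation=cv2.INTER_CUBIC))
E
```

```text
[ 0.56812086  0.15135826 -1.57543514] [0.04128397 0.05134196 0.00070051] [506.85301707  40.49930542 120.57140888] [-1.57154834e+00 -2.94785072e-04 -1.89231137e+00]
t 15.35 shift cm [-0.02  2.56 -0.03] rot (after) [0.0008 0.0028 0.0003]
```

View pics/z5.png

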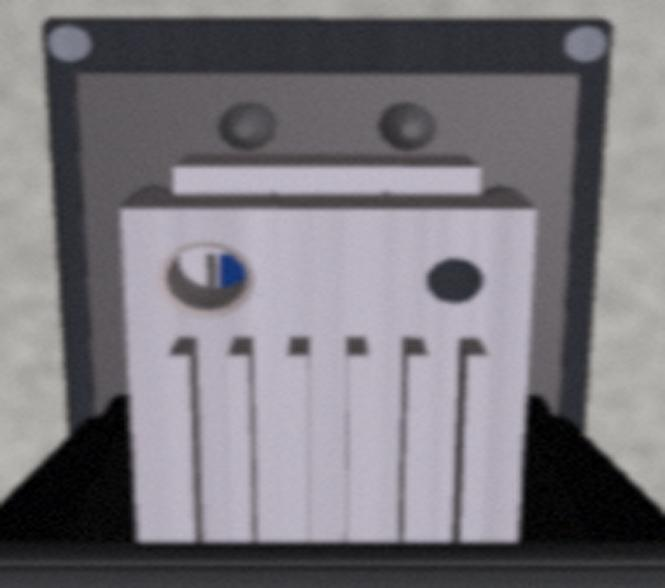

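```bash
python3 - <<'E'
from h import *
x=np.array([172,481])/3.5+220
print(toolray([(x[0],189.3),(x[1],189.3)],62.6,'w_c1').round(2))
x=np.array([247,407])/3.5+220; print(toolray([(x[0],125/2.8+130),(x[1],125/2.8+130)],77,'w_c1').round(2))
E
```

```text
[[-26.    62.6   44.96]
 [ 24.17  62.6   45.04]]
[[-14.57  77.    52.08]
 [ 12.89  77.    52.12]]
```

Call:
move_arm --rows '[{"tx": -0.01,"ty": 1.2,"tz": -0.02,"rx": 0,"ry": 0.0028,"rz": 0,"grip": 0},{"tx": 0,"ty": 1.0,"tz": 0,"rx": 0,"ry": 0,"rz": 0,"grip": 0},{"tx": 0,"ty": 0.4,"tz": 0,"rx": 0,"ry": 0,"rz": 0,"grip": 0},{"tx": 0,"ty": 0,"tz": 0,"rx": 0,"ry": 0,"rz": 0,"grip": 0},{"tx": 0,"ty": 0,"tz": 0,"rx": 0,"ry": 0,"rz": 0,"grip": 0},{"tx": 0,"ty": 0,"tz": 0,"rx": 0,"ry": 0,"rz": 0,"grip": 0}]'

```text
t: 15.9
eef_pos: [507.1, 40.7, 95.2]
tcp_rot: [-1.57, 0.0, -1.897]
ft_force: [0.1, -0.3, -1.1]
opening: 0.521
```

```bash
python3 - <<'E'
from h import *
s=env.state(); print(s['ft_force'],s['moment'],s['eef_pos'],s['tcp_rot'])
go(506.6,40.8,79.4,-108.58)
p,_,_=snap('wrist','w_c2')
cv2.imwrite('pics/z5.png',cv2.resize(p[160:400,220:410],None,fx=3.5,fy=2.5,interpolation=cv2.INTER_CUBIC))
E
```

```text
[ 0.10453419 -0.32003837 -1.05788329] [ 0.05016178  0.01046984 -0.0566108 ] [507.05406325  40.65813125  95.24807418] [-1.57046324e+00  2.97270465e-06 -1.89741984e+00]
t 15.9 shift cm [ 0.    1.58 -0.05] rot (after) [-0.0003 -0.0023 -0.    ]
```

View pics/z5.png

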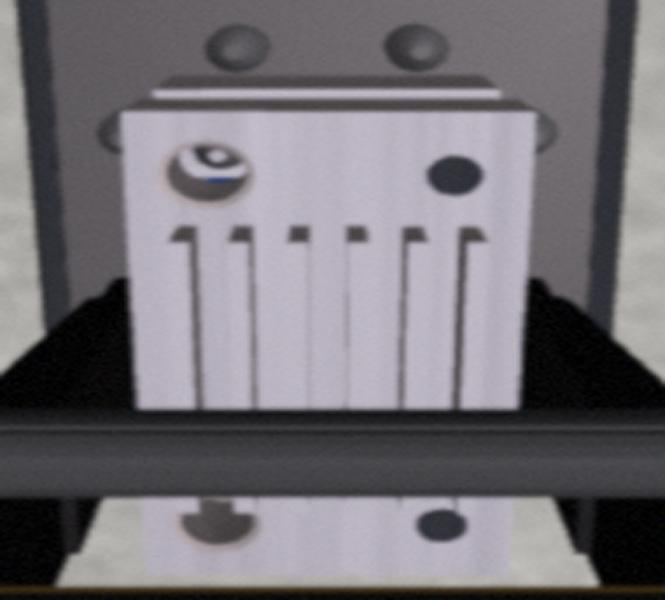

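```bash
python3 - <<'E'
from h import *
# tip flat at ty=95.25-70.5=24.7
for c,r in ((195,155),(213,157),(217,157),(235,157)): print(toolray([(c/3.5+220,r/2.5+160)],24.7,'w_c2').round(2))
print(toolray([(208/3.5+220,172/2.5+160)],5.5,'w_c2').round(2), toolray([(328/3.5+220,100/2.5+160),(153/3.5+220,93/2.5+160),(500/3.5+220,93/2.5+160)],37.2,'w_c2').round(2))
p=cam('w_c2')[0]; cv2.imwrite('pics/z6.png',cv2.resize(p[205:250,255:310],None,fx=12,fy=12,interpolation=cv2.INTER_CUBIC))
E
```

```text
[[-18.85  24.7   33.81]]
[[-16.4   24.7   33.43]]
[[-15.85  24.7   33.43]]
[[-13.39  24.7   33.43]]
[[-15.37   5.5   34.8 ]] [[ -0.69  37.2   42.58]
 [-25.86  37.2   43.96]
 [ 24.03  37.2   44.04]]
```

View pics/z6.png

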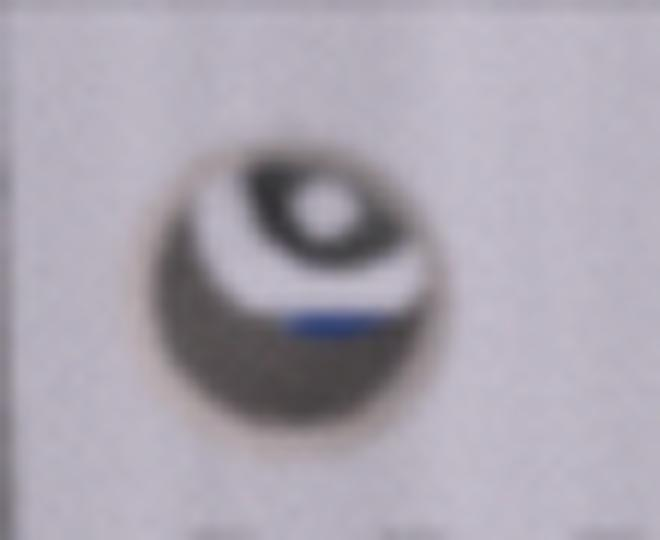

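```bash
python3 - <<'E'
from h import *
print(toolray([(325/12+255,208/12+205)],24.7,'w_c2').round(2), toolray([(290/12+255,290/12+205)],5.5,'w_c2').round(2))
E
```

```text
[[-15.81  24.7   33.65]] [[-15.48   5.5   34.64]]
```

Call:
move_arm --rows '[{"tx": -0.02,"ty": 0,"tz": -0.08,"rx": 0,"ry": -0.002,"rz": 0,"grip": 0},{"tx": 0,"ty": 0.2,"tz": 0,"rx": 0,"ry": 0,"rz": 0,"grip": 0},{"tx": 0,"ty": 0.3,"tz": 0,"rx": 0,"ry": 0,"rz": 0,"grip": 0},{"tx": 0,"ty": 0.2,"tz": 0,"rx": 0,"ry": 0,"rz": 0,"grip": 0},{"tx": 0,"ty": 0,"tz": 0,"rx": 0,"ry": 0,"rz": 0,"grip": 0},{"tx": 0,"ty": 0,"tz": 0,"rx": 0,"ry": 0,"rz": 0,"grip": 0}]'

```text
t: 16.45
eef_pos: [506.1, 41.1, 87.8]
tcp_rot: [-1.571, -0.0, -1.896]
ft_force: [0.4, -0.2, -1.9]
opening: 0.522
```

```bash
python3 - <<'E'
from h import *
s=env.state(); print(s['ft_force'],s['moment'],s['eef_pos'],s['tcp_rot'])
p,_,_=snap('wrist','w_c3')
cv2.imwrite('pics/z5.png',cv2.resize(p[160:280,220:410],None,fx=4,fy=4,interpolation=cv2.INTER_CUBIC))
E
```

```text
[ 0.43754956 -0.21645773 -1.87221322] [0.06697002 0.01995347 0.03642353] [506.11545794  41.09185256  87.81896988] [-1.57115228e+00 -1.88736400e-04 -1.89570572e+00]
```

View pics/z5.png

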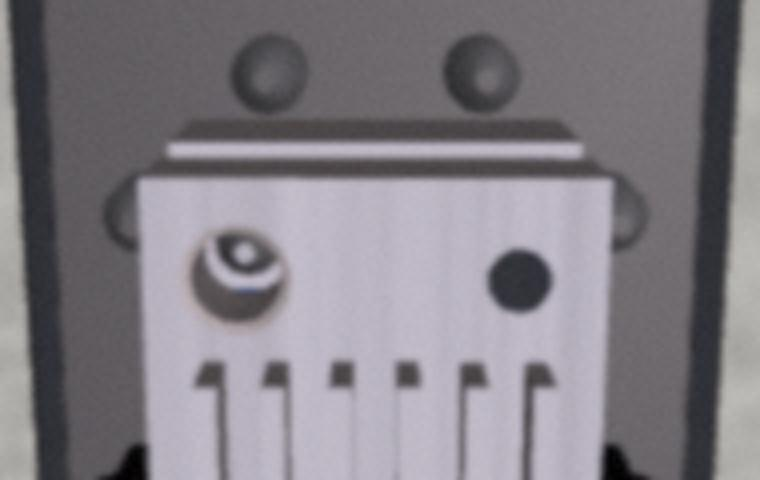

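Call:
move_arm --rows '[{"tx": 0,"ty": 0.3,"tz": 0,"rx": 0,"ry": 0,"rz": 0,"grip": 0},{"tx": 0,"ty": 0.3,"tz": 0,"rx": 0,"ry": 0,"rz": 0,"grip": 0},{"tx": 0,"ty": 0,"tz": 0,"rx": 0,"ry": 0,"rz": 0,"grip": 0},{"tx": 0,"ty": 0,"tz": 0,"rx": 0,"ry": 0,"rz": 0,"grip": 0}]'

```text
t: 16.83
eef_pos: [506.1, 41.1, 81.8]
tcp_rot: [-1.571, -0.0, -1.896]
ft_force: [-0.9, 0.7, -0.6]
opening: 0.522
```

Call:
move_arm --rows '[{"tx": 0,"ty": 0.1,"tz": 0,"rx": 0,"ry": 0,"rz": 0,"grip": 0},{"tx": 0,"ty": 0.1,"tz": 0,"rx": 0,"ry": 0,"rz": 0,"grip": 0},{"tx": 0,"ty": 0,"tz": 0,"rx": 0,"ry": 0,"rz": 0,"grip": 0},{"tx": 0,"ty": 0,"tz": 0,"rx": 0,"ry": 0,"rz": 0,"grip": 0}]'

```text
t: 17.17
eef_pos: [506.2, 41.1, 80.0]
tcp_rot: [-1.571, -0.0, -1.896]
ft_force: [-0.1, -0.4, -2.3]
opening: 0.528
```

Call:
move_arm --rows '[{"tx": 0,"ty": 0.1,"tz": 0,"rx": 0,"ry": 0,"rz": 0,"grip": 0},{"tx": 0,"ty": 0,"tz": 0,"rx": 0,"ry": 0,"rz": 0,"grip": 0},{"tx": 0,"ty": 0,"tz": 0,"rx": 0,"ry": 0,"rz": 0,"grip": 0}]'

```text
t: 17.42
eef_pos: [506.3, 41.1, 79.3]
tcp_rot: [-1.57, 0.0, -1.896]
ft_force: [-0.7, -0.4, 4.2]
opening: 0.526
```

```bash
python3 - <<'E'
from h import *
s=env.state(); print(s['ft_force'],s['moment'],s['eef_pos'],s['tcp_rot'])
p,_,_=snap('wrist','w_c4')
cv2.imwrite('pics/z5.png',cv2.resize(p[160:280,220:410],None,fx=4,fy=4,interpolation=cv2.INTER_CUBIC))
E
```

```text
[-0.67527128 -0.3593715   4.22160903] [-0.06875569  0.28795338  0.07045596] [506.30104768  41.09811962  79.32086271] [-1.57030378e+00  2.12027037e-05 -1.89567807e+00]
```

View pics/z5.png

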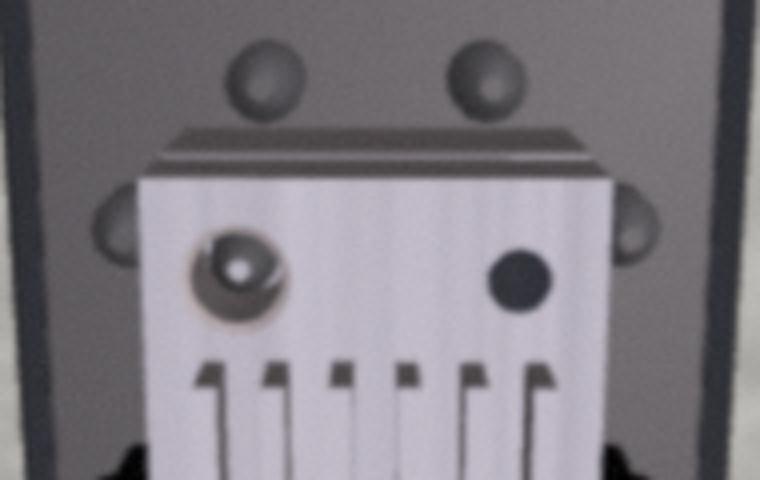

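Call:
move_arm --rows '[{"tx": 0,"ty": 0.1,"tz": 0,"rx": 0,"ry": 0,"rz": 0,"grip": 0},{"tx": 0,"ty": 0.1,"tz": 0,"rx": 0,"ry": 0,"rz": 0,"grip": 0},{"tx": 0,"ty": 0.1,"tz": 0,"rx": 0,"ry": 0,"rz": 0,"grip": 0},{"tx": 0,"ty": 0,"tz": 0,"rx": 0,"ry": 0,"rz": 0,"grip": 0}]'

```text
t: 17.8
eef_pos: [506.3, 41.1, 76.3]
tcp_rot: [-1.57, 0.0, -1.896]
ft_force: [-2.5, -0.3, 8.0]
opening: 0.526
```

Call:
move_arm --rows '[{"tx": 0,"ty": 0.1,"tz": 0,"rx": 0,"ry": 0,"rz": 0,"grip": 0},{"tx": 0,"ty": 0.1,"tz": 0,"rx": 0,"ry": 0,"rz": 0,"grip": 0},{"tx": 0,"ty": 0.1,"tz": 0,"rx": 0,"ry": 0,"rz": 0,"grip": 0},{"tx": 0,"ty": 0,"tz": 0,"rx": 0,"ry": 0,"rz": 0,"grip": 0}]'

```text
t: 18.13
eef_pos: [506.3, 41.1, 73.4]
tcp_rot: [-1.57, 0.0, -1.896]
ft_force: [-2.3, 0.2, 10.7]
opening: 0.522
```

```bash
python3 - <<'E'
from h import *
s=env.state(); print(s['ft_force'],s['moment'],s['eef_pos'],s['tcp_rot'])
p,_,_=snap('wrist','w_d1')
cv2.imwrite('pics/z5.png',cv2.resize(p[160:280,220:410],None,fx=4,fy=4,interpolation=cv2.INTER_CUBIC))
E
```

```text
[-2.26753589  0.17427335 10.70734189] [-0.04991739  0.4593822  -0.08387858] [506.28437553  41.08273078  73.44647856] [-1.57021690e+00  4.53149856e-05 -1.89567311e+00]
```

View pics/z5.png

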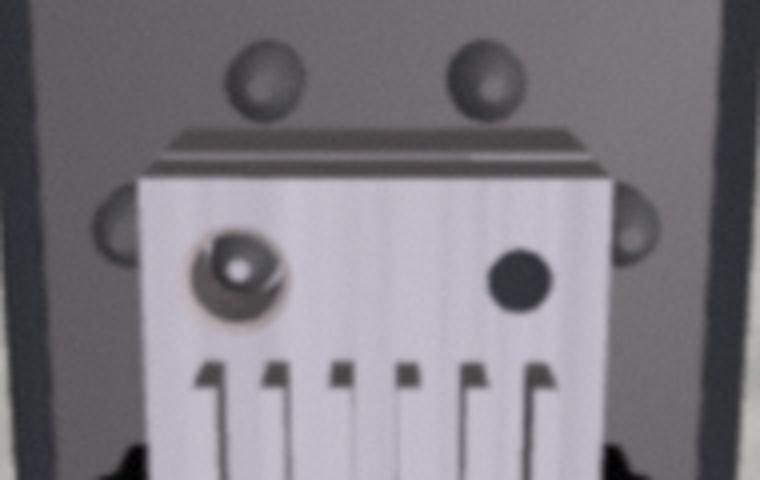

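Call:
move_arm --rows '[{"tx": 0,"ty": 0.1,"tz": 0,"rx": 0,"ry": 0,"rz": 0,"grip": 0},{"tx": 0,"ty": 0.1,"tz": 0,"rx": 0,"ry": 0,"rz": 0,"grip": 0},{"tx": 0,"ty": 0.1,"tz": 0,"rx": 0,"ry": 0,"rz": 0,"grip": 0},{"tx": 0,"ty": 0,"tz": 0,"rx": 0,"ry": 0,"rz": 0,"grip": 0}]'

```text
t: 18.52
eef_pos: [506.3, 41.1, 70.6]
tcp_rot: [-1.57, 0.0, -1.896]
ft_force: [-2.6, -1.1, 12.8]
opening: 0.524
```

Call:
move_arm --rows '[{"tx": 0,"ty": 0.1,"tz": 0,"rx": 0,"ry": 0,"rz": 0,"grip": 0},{"tx": 0,"ty": 0,"tz": 0,"rx": 0,"ry": 0,"rz": 0,"grip": 0},{"tx": 0,"ty": 0,"tz": 0,"rx": 0,"ry": 0,"rz": 0,"grip": 0}]'

```text
t: 18.77
eef_pos: [506.3, 41.1, 69.8]
tcp_rot: [-1.57, 0.0, -1.896]
ft_force: [-3.0, 0.2, 13.2]
opening: 0.525
```

Call:
move_arm --rows '[{"tx": 0,"ty": 0.05,"tz": 0,"rx": 0,"ry": 0,"rz": 0,"grip": 0},{"tx": 0,"ty": 0,"tz": 0,"rx": 0,"ry": 0,"rz": 0,"grip": 0},{"tx": 0,"ty": 0,"tz": 0,"rx": 0,"ry": 0,"rz": 0,"grip": 0}]'

```text
t: 19.02
eef_pos: [506.3, 41.1, 69.4]
tcp_rot: [-1.57, 0.0, -1.896]
ft_force: [-3.7, -0.1, 13.5]
opening: 0.523
```

Call:
move_arm --rows '[{"tx": 0,"ty": 0.05,"tz": 0,"rx": 0,"ry": 0,"rz": 0,"grip": 0},{"tx": 0,"ty": 0,"tz": 0,"rx": 0,"ry": 0,"rz": 0,"grip": 0},{"tx": 0,"ty": 0,"tz": 0,"rx": 0,"ry": 0,"rz": 0,"grip": 0}]'

```text
t: 19.27
eef_pos: [506.3, 41.1, 69.3]
tcp_rot: [-1.57, 0.0, -1.896]
ft_force: [-5.3, 0.5, 20.9]
opening: 0.527
```

Call:
move_arm --rows '[{"tx": 0,"ty": 0.05,"tz": 0,"rx": 0,"ry": 0,"rz": 0,"grip": 0},{"tx": 0,"ty": 0,"tz": 0,"rx": 0,"ry": 0,"rz": 0,"grip": 0},{"tx": 0,"ty": 0,"tz": 0,"rx": 0,"ry": 0,"rz": 0,"grip": 0}]'

```text
t: 19.52
eef_pos: [506.4, 41.1, 69.3]
tcp_rot: [-1.569, 0.0, -1.896]
ft_force: [-7.0, -0.1, 29.0]
opening: 0.523
```

```bash
python3 - <<'E'
from h import *
s=env.state(); print(s['ft_force'],s['moment'],s['eef_pos'],s['tcp_rot'])
p,_,_=snap('wrist','w_d2')
cv2.imwrite('pics/z5.png',cv2.resize(p[160:280,220:410],None,fx=4,fy=4,interpolation=cv2.INTER_CUBIC))
E
```

```text
[-7.01958341 -0.09100135 29.00677003] [-0.16345043  1.38623356 -0.01635808] [506.35297679  41.10330048  69.32064844] [-1.56918067e+00  2.82040166e-04 -1.89552634e+00]
```

View pics/z5.png

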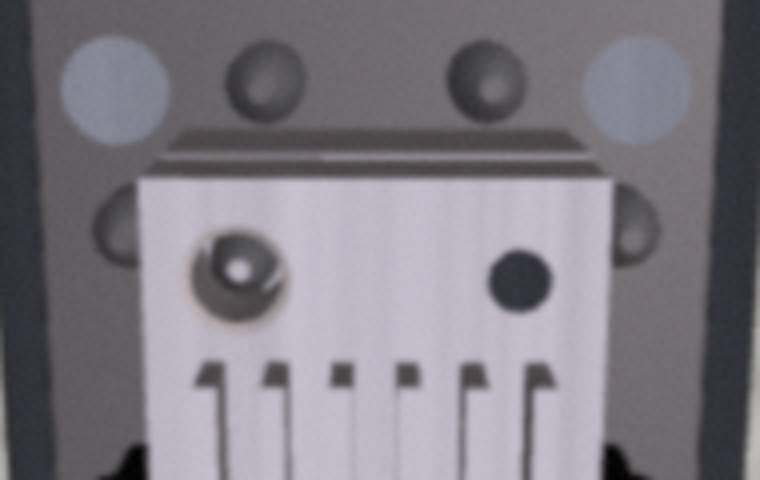

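Call:
move_arm --rows '[{"tx": 0,"ty": -0.04,"tz": 0,"rx": 0,"ry": 0,"rz": 0,"grip": 0},{"tx": 0,"ty": 0,"tz": 0,"rx": 0,"ry": 0,"rz": 0,"grip": 0},{"tx": 0,"ty": 0,"tz": 0,"rx": 0,"ry": 0,"rz": 0,"grip": 0},{"tx": 0,"ty": 0,"tz": 0,"rx": 0,"ry": 0,"rz": 0,"grip": 0},{"tx": 0,"ty": 0,"tz": 0,"rx": 0,"ry": 0,"rz": 0,"grip": 0},{"tx": 0,"ty": 0,"tz": 0,"rx": 0,"ry": 0,"rz": 0,"grip": 0},{"tx": 0,"ty": 0,"tz": 0,"rx": 0,"ry": 0,"rz": 0,"grip": 0},{"tx": 0,"ty": 0,"tz": 0,"rx": 0,"ry": 0,"rz": 0,"grip": 0}]'

```text
t: 20.23
eef_pos: [506.3, 41.1, 69.3]
tcp_rot: [-1.57, 0.0, -1.896]
ft_force: [-5.1, 0.4, 22.8]
opening: 0.529
```

```bash
python3 - <<'E'
from h import *
s=env.state(); print(s['ft_force'],s['moment'],s['eef_pos'],s['tcp_rot'])
snap('scene','c_f'); p=cam('c_f')[0]
cv2.imwrite('pics/z6.png',cv2.resize(p[150:310,280:500],None,fx=3.6,fy=3.6,interpolation=cv2.INTER_CUBIC))
E
```

```text
[-5.07484131  0.3576463  22.79736111] [-0.03243627  1.15100755 -0.00598136] [506.32480646  41.09182985  69.31481529] [-1.56953071e+00  1.98291958e-04 -1.89561833e+00]
```

View pics/z6.png

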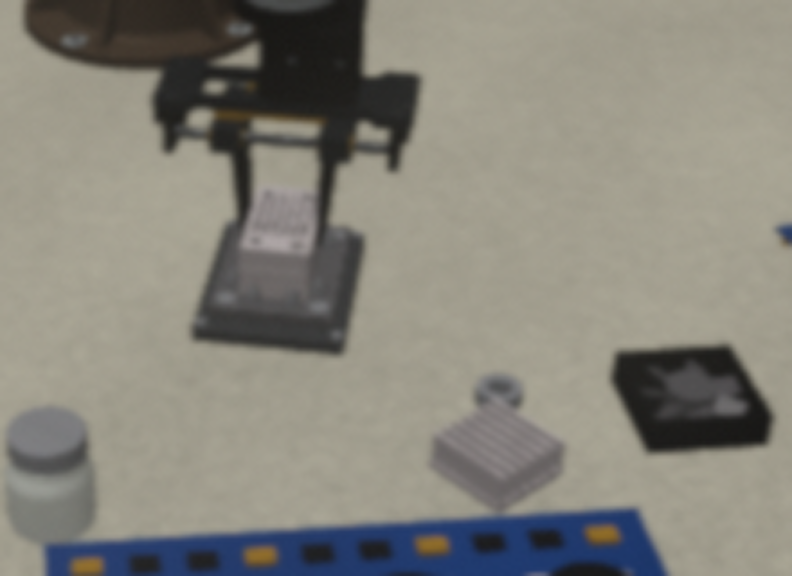

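The housing is closed, the plate is at its stop, the force is steady at about 23 N, and the other things are undisturbed.

```bash
python3 - <<'E'
from cell import env
print(env.job_done()); s=env.state(); print(s['t'],s['eef_pos'],s['ft_force'])
E
```

```text
the job is handed in; nothing more can be done
None
the job is handed in; nothing more can be done
```

I seated the lower half in the nest between the pins and released it. Then I put the upper half on with its holes over the dowels. I pressed the closed housing down to the plate's stop and handed in at about 20.3 s, still gripping and pressing.

**Final checks:**
- **Lower half:** the picture after release showed it sitting square in the pocket.
- **Faces:** they met at TCP z = 79.3 mm against 79.4 mm expected. A ledge of about half a millimetre shows between the halves, within the hole clearance.
- **Press:** the TCP went down exactly 10.0 mm, to 69.3 mm. The force then jumped from 13.5 to 29 N with no further travel, so the plate was on its stop. I backed off slightly and it held there at 22.8 N.
- **Residual load:** a side force of about 5 N and a moment of about 1.15 N m stayed on the wrist while pressing.
- **Other things:** the heat sink, fan, jar and collar look untouched in the last scene picture. I did not recheck the tape and screwdriver at the end, but the arm did not go near them.

**What disagreed:** the camera measurements differed from the arm's own position readings by up to about 1 mm. I allowed for this when placing, and both parts went in without measurable resistance.

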